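Check the jam pastries with the thermometer and pack them

TASK

On the cooling rack are a few jam pastries: take the angled thermometer from its spring clips and rest its sprung foot lightly on the jam centre of each pastry for three seconds until its reading settles, one after another from the robot's left to its right. Then press the thermometer back down into both clips until it sits home with the jaws closed over it, and only after that pack the pastries upright, each flat in a cell of its own in the black pack base. The pastries are brittle: grip them and touch them gently, and leave the jam jar, the ring cake and the pastry brush where they are.

Things in the scene. Friction and masses are not known exactly. Their poses are not given: they have to be found in the camera images.
- rack: Wire cooling rack, fixed, 130 mm (x) by 460 mm (y), its flat top 14 mm above the table; origin on the table under its centre, y along its length. The pastries stand in one row along y, about 82 mm apart, pastry_a at the +y end (the robot's left), then b, c, d, e, any of them possibly absent.
- pastry_a: Fluted round shortcrust pastry, flat top, 50 mm across, 28 mm tall, about 50 g, jam centre 20 mm across in the middle of its top; origin at the middle of its underside, z up. It cracks if the fingers squeeze with more than 40 N each or the thermometer presses with more than 8 N. May be absent. First (leftmost) place of the row.
- pastry_b: Fluted round shortcrust pastry, flat top, 50 mm across, 28 mm tall, about 50 g, jam centre 20 mm across in the middle of its top; origin at the middle of its underside, z up. It cracks if the fingers squeeze with more than 40 N each or the thermometer presses with more than 8 N. May be absent. Second place of the row from the left.
- pastry_c: Fluted round shortcrust pastry, flat top, 50 mm across, 28 mm tall, about 50 g, jam centre 20 mm across in the middle of its top; origin at the middle of its underside, z up. It cracks if the fingers squeeze with more than 40 N each or the thermometer presses with more than 8 N. May be absent. Third place of the row, in the middle.
- pastry_d: Fluted round shortcrust pastry, flat top, 50 mm across, 28 mm tall, about 50 g, jam centre 20 mm across in the middle of its top; origin at the middle of its underside, z up. It cracks if the fingers squeeze with more than 40 N each or the thermometer presses with more than 8 N. May be absent. Fourth place of the row from the left.
- pastry_e: Fluted round shortcrust pastry, flat top, 50 mm across, 28 mm tall, about 50 g, jam centre 20 mm across in the middle of its top; origin at the middle of its underside, z up. It cracks if the fingers squeeze with more than 40 N each or the thermometer presses with more than 8 N. May be absent. Last (rightmost) place of the row.
- pack: Black plastic pack base, fixed, 129 mm (x) by 192 mm (y), origin on the table under its centre: 2 by 3 square cells, each 60 mm inside, 63 mm apart, floor 3 mm thick, walls 3 mm thick and 13 mm high above the table (10 mm above the cell floor).
- cell_0 (a point): Centre of the floor of the pack's cell in its -x row, +y end; same axes as the pack.
- cell_1 (a point): Centre of the floor of the pack's cell in its -x row, middle; same axes as the pack.
- cell_2 (a point): Centre of the floor of the pack's cell in its -x row, -y end; same axes as the pack.
- cell_3 (a point): Centre of the floor of the pack's cell in its +x row, +y end; same axes as the pack.
- cell_4 (a point): Centre of the floor of the pack's cell in its +x row, middle; same axes as the pack.
- cell_5 (a point): Centre of the floor of the pack's cell in its +x row, -y end; same axes as the pack.
- holder: Fixed thermometer holder, origin on the table under its middle: base plate 150 x 75 mm, 8 mm thick, with two open-topped spring clips, each 18 mm wide along x, at x = -45 and +45 mm, up to 104 mm high; a gap of 72 mm between them is free down to the plate. Each clip has a fixed funnelled cheek at -y and a sprung jaw at +y, its round nose overhanging the handle.
- seat (a point): Where the middle of the handle lies when clipped home, 80 mm above the table; x along the handle towards its foot, y across, z up. The clips' mouths flare to about 18 mm either side of the axis, 20 mm above the seat. A straight pull up or push down of 6 to 13 N in all springs both jaws open; they snap back by themselves.
- jaw_rear (a joint): Sprung jaw of the clip at x = -45 mm: opening angle in rad, 0 closed; the handle passes at about 0.12.
- jaw_front (a joint): Sprung jaw of the clip at x = +45 mm: opening angle in rad, 0 closed; the handle passes at about 0.12.
- probe: Angled thermometer, 95 g: round handle 18 mm thick, 124 mm long, along its x axis; origin at the handle's middle on its axis, z up. Around the origin a flat-sided grip block 58 mm (x) by 18 mm (y) by 24 mm (z), to be held across y; in the holder it lies between the clips with 7 mm play at each end. At the front (+x) a thin stem bends down to the foot. It starts clipped home, foot hanging.
- probe_tip (a point): Underside of the thermometer's round sprung foot, 12 mm across: at x = 95 mm, y = 0, z = -50 mm from the probe's origin when the foot is not pressed; same axes as the probe.
- foot (a joint): How far the foot is pushed up on its spring, in m: 0 free, at most 0.006. It takes about 0.3 N to start and 1.7 N at full travel; beyond that it is rigid. 2 to 4 mm is a good touch.
- jam_jar: Bystander: jam jar with a white cap, 54 mm across, 62 mm tall; origin at the middle of its underside.
- ring_cake: Bystander: brown fluted ring cake with sugar icing on a white round card 170 mm across, 70 mm tall in all; origin at the middle of its underside.
- pastry_brush: Bystander: pastry brush lying flat, about 0.2 m long; origin under its middle.
Not all that is in view belongs to the job. Leave any purple or red look-alike of the pastry_d alone.

How it is judged:
By the outcome, as a careful person would: the job done as asked, in the order asked, and still so for the second after the job is handed in, with the robot touching nothing.
Of pastry_a, pastry_b, pastry_c, pastry_d, pastry_e only 3 to 5 are there at a start; the rules pass over those that are not, and their reading is None.
At some moment in a run one of pastry_a, pastry_b, pastry_c, pastry_d, pastry_e may be knocked a few centimetres aside while the robot is not near it.
It also fails if it takes over 210 s, if anything falls off the work surface, if the arm or the gripper's body presses on something with over 40 N, if the wrist force passes 120 N, or if a joint passes its speed limit or range.

ROBOT

A 6-joint arm with a two-finger parallel gripper is mounted at the origin on the work surface. World frame = base frame: x ahead of the robot, y to its left, z up, the work surface at z = 0. Lengths are in m, angles in rad, forces in N, time in s.
With the tool pointing down it reaches from about 0.35 to 0.775 m from the base axis. Payload 5.5 kg.
Tool frame: the origin (TCP) lies midway between the tips of the shut fingers; the grasp point (between the pads) lies 19 mm behind it; z points along the fingers, y is the direction in which the jaws open and shut (so a half turn about z gives the same grasp; the last joint's range is limited). The gripper opens to 85 mm and grips with 20 to 120 N. Pads are 22 mm wide; open, the fingers measure 114 mm over their backs; the gripper's body (76 mm by 85 mm) begins 54 mm behind the grasp point. The pads swing forward as they close: fully open they stand 13 mm farther back than shut.
Start: joints at [-1.448, 0.313, 0.046, 1.304, 0, 1.431], TCP at [0.149, -0.555, 0.231] pointing down, gripper open.
Joint ranges: [-2.76, 2.76], [-0.86, 1.69], [-1.03, 1.26], [-2.2, 2.34], [-1.47, 1.5], [-3.14, 3.14]. Speed limits (rad/s): [2.57, 2.57, 3.14, 3.14, 3.14, 3.14].

INTERFACE

Orientations are given as a unit quaternion [w, x, y, z].
In Python, from workcell import env gives the robot as it stands.
- The arm moves only by the shell command python3 -m creep 'ROWS' [OPENING] [FORCE]. ROWS is JSON, a list of rows, each a list of 6 numbers: the shift along the tool's x, y, z in m, then the turn, a rotation vector about the tool's x, y, z in degrees. A call has exactly 8 rows; each row is the pose to reach, as a shift and turn from the pose commanded when the call began, along the tool's axes at that moment; what a row does not reach only later rows make up. A row lasts 1/10 s, in which the tool goes at most 50 mm and 8.59 degrees, less where a joint would pass 70% of its speed; a pose out of reach is approached as far as the arm can. A call with a gripper value outside its range is refused whole. OPENING is the finger opening in m, from 0 to 0.0854, set as the call begins (- or left out, the last holds). The fingers move at their own pace and stop on an object; FORCE is the grip in N (left out, the last holds). Time passes only in rows, so rows that repeat a pose let the fingers close, or fill a call up. It gives the time, the measured TCP pose, the force and the opening at its end, in the units of the state.
- env.get_state(): the state, without advancing time (a new reading comes with each control period).
- env.read_camera(name): name is "scene" or "top"; returns (picture, depth): 400x640x3 uint8, blue, green, red; 400x640 float32, m along the optical axis (not along the pixel's ray), 0 where there is no reading.
- env.camera_params(name): a dict with "fx", "fy", "cx", "cy" (pixels), "k1" (the pictures are not rectified: a ray, as slopes to the right and down, at radius r is drawn at 1 + k1 r^2 times it, then the intrinsics apply), "position" and "orientation" of the camera in the world. Camera axes: x right, y up, looking along -z (the intrinsics and any distortion apply to the point x, -y, -z); pixel columns grow to the right and rows downward; lengths in m; the calibration is good to about 2 mm. A picture is of the moment at which its call begins. camera_params takes no time and is no camera call.
- env.hand_in(): hands the job in, once; it reports no verdict.
The state is a dict: "clock": time; "joint_pos": joint angles; "qvel": joint speeds; "tau": joint torques, N m; "tcp_pos": TCP position; "orientation": TCP orientation; "wrist_force": force on the tool from outside, world axes, zero at the start; "ft_torque": the same for the moment, N m; "finger_gap": finger opening in m.
Only numpy, scipy, OpenCV 4.12 (cv2) and the standard library are available. Lean on these libraries where they do the work, as an engineer would, in place of code of your own. Each camera call takes 0.05 s, during which the arm holds its last target. There are 200 camera calls.

## Working session

There is one attempt and no reset: what is moved stays moved. The work goes in short steps, Python scripts to look and compute and a shell command to move; the robot and the scene stay as the last step left them, time stands still between calls to the robot, and variables do not carry over. Pictures are saved under pics/ and viewed, about 12 in all and at most 16, crops included, and the job is handed in when it is done.

```bash
mkdir -p pics; ls; cat > h.py <<'E'
import numpy as np, cv2
from scipy.spatial.transform import Rotation as R
from workcell import env
def rot(q): return R.from_quat([q[1],q[2],q[3],q[0]])
def ray(p,u,v):
    k=np.array([[p['fx'],0,p['cx']],[0,p['fy'],p['cy']],[0,0,1.]])
    uv=np.array([[[u,v]]],float)
    a,b=cv2.undistortPoints(uv,k,np.array([p['k1'],0,0,0.]))[0,0]
    return rot(p['orientation']).as_matrix()@np.array([a,-b,-1.]), np.array(p['position'])
def onplane(p,u,v,z):
    d,o=ray(p,u,v); return o+d*(z-o[2])/d[2]
def bydepth(p,u,v,dep):
    d,o=ray(p,u,v); return o+d*dep
def proj(p,P):
    c=rot(p['orientation']).inv().apply(np.array(P)-p['position'])
    a,b=c[0]/-c[2],-c[1]/-c[2]; s=1+p['k1']*(a*a+b*b)
    return p['fx']*a*s+p['cx'],p['fy']*b*s+p['cy']
E
python3 - <<'E'
from h import *
for n in('scene','top'):
    im,d=env.read_camera(n); p=env.camera_params(n); print(n,p)
    cv2.imwrite(f'pics/{n}0.png',im); np.savez(f'pics/{n}0.npz',im=im,d=d)
print(env.get_state())
E
```

```text
pics
scene {'fx': 416.26472507772297, 'fy': 416.26472507772297, 'cx': 317.05384678536757, 'cy': 195.35424351571947, 'k1': 0.020258009111410704, 'position': array([0.87139982, 0.5818434 , 1.05696436]), 'orientation': array([0.23957105, 0.06587251, 0.27399178, 0.9290829 ])}
top {'fx': 481.52636592584116, 'fy': 481.52636592584116, 'cx': 316.79242919228375, 'cy': 195.87481508264761, 'k1': -0.01531967641034236, 'position': array([0.51244098, 0.04068959, 1.47309411]), 'orientation': array([-0.70624501, -0.01721894,  0.02846155,  0.70718557])}
{'clock': 0.1, 'joint_pos': array([-1.44761613e+00,  3.13914873e-01,  4.51287398e-02,  1.30361268e+00,
        4.28769999e-05,  1.43115256e+00]), 'qvel': array([-0.00068231, -0.00061029,  0.00096578, -0.00011447, -0.00088392,
        0.00082674]), 'tau': array([ 1.84880315e-03, -4.81727993e+01,  2.99242973e+01,  1.28089564e-02,
       -8.04079968e-05,  1.21002498e-05]), 'tcp_pos': array([ 0.14931416, -0.55481826,  0.23051876]), 'orientation': array([-8.01040449e-04,  9.91377548e-01,  1.31034022e-01,  2.80333581e-05]), 'wrist_force': array([-0.12291884, -0.59600043, -0.13420454]), 'ft_torque': array([-0.00636523,  0.01673361, -0.08300641]), 'finger_gap': 0.08583671305159885}
```

View pics/scene0.png

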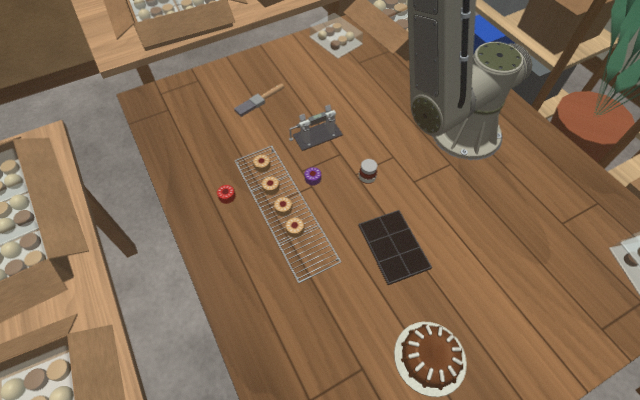

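View pics/top0.png

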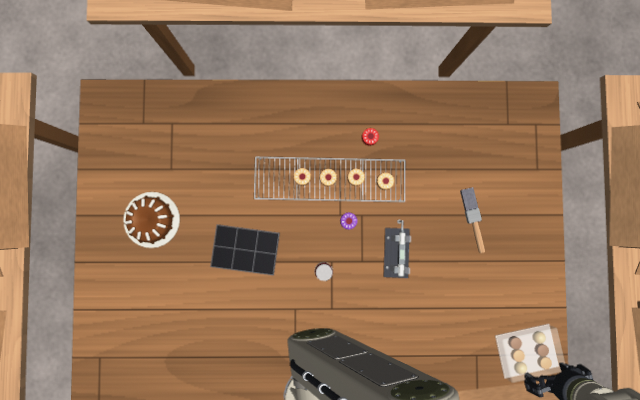

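Top view: four golden pastries at (302,176), (328,177), (356,177) and (386,181). The +y slot of the rack is empty, so these are b to e. Look-alikes to leave alone are the red one at (370,137) and the purple one at (349,221). The holder with the thermometer is at (397,253), its foot towards (400,222), i.e. +x. The pack is at (245,250), the jar at (323,272), the cake at (151,220) and the brush at (472,220).

```bash
cat >> h.py <<'E'
def tri(pa,ua,pb,ub):
    d1,o1=ray(pa,*ua); d2,o2=ray(pb,*ub)
    s=np.linalg.lstsq(np.c_[d1,-d2],o2-o1,rcond=None)[0]
    a,b=o1+d1*s[0],o2+d2*s[1]; return (a+b)/2,np.linalg.norm(a-b)
def golden(im):
    h=cv2.cvtColor(im,cv2.COLOR_BGR2HSV)
    return cv2.inRange(h,(12,60,190),(30,200,255))
def pastries(im):
    m=cv2.morphologyEx(golden(im),cv2.MORPH_CLOSE,np.ones((3,3)))
    out=[]
    for c in cv2.findContours(m,cv2.RETR_EXTERNAL,cv2.CHAIN_APPROX_NONE)[0]:
        if cv2.contourArea(c)>60:
            (x,y),r=cv2.minEnclosingCircle(c); M=cv2.moments(cv2.convexHull(c))
            out.append((M['m10']/M['m00'],M['m01']/M['m00'],r))
    return out
E
python3 - <<'E'
from h import *
D={n:np.load(f'pics/{n}0.npz') for n in('scene','top')}; P={n:env.camera_params(n) for n in D}
for n in D:
    for u,v,r in pastries(D[n]['im']):
        if (n=='top' and 120<v<280 and 240<u<420) or (n=='scene' and 140<v<250 and 220<u<330):
            print(n,np.round((u,v,r),1),D[n]['d'][int(v),int(u)],onplane(P[n],u,v,.042).round(4))
t=D['top']['im'][205:295,370:430]; s=D['scene']['im'][95:155,280:350]
cv2.imwrite('pics/c1.png',np.hstack([cv2.resize(t,(400,600),interpolation=2),cv2.resize(s,(400,343),interpolation=2) if 0 else cv2.copyMakeBorder(cv2.resize(s,(400,343),interpolation=2),0,257,0,0,0)]))
# pack contours
for n in D:
    im=D[n]['im']; g=cv2.inRange(im,(0,0,0),(52,52,52))
    for c in cv2.findContours(g,cv2.RETR_EXTERNAL,2)[0]:
        if cv2.contourArea(c)>60:
            b=cv2.minAreaRect(c); print(n,'dark',np.round(b[0]),np.round(b[1]))
E
```

```text
scene [294.1 224.9   8.3] 1.1577302 [0.6679 0.0599 0.042 ]
scene [282.5 203.7   8.2] 1.1922059 [ 0.6654 -0.0175  0.042 ]
scene [269.6 182.8   7.7] 1.2290821 [ 0.6667 -0.1014  0.042 ]
scene [261.  160.5   7.2] 1.279033 [ 0.6544 -0.1895  0.042 ]
top [385.8 180.4   8.5] 0.0 [ 0.6512 -0.1887  0.042 ]
top [327.9 176.8   8.4] 1.4379965 [ 0.6622 -0.0156  0.042 ]
top [356.5 177.   10. ] 1.4367164 [ 0.6615 -0.1009  0.042 ]
top [301.9 175.9   8.6] 1.4352313 [0.6648 0.0623 0.042 ]
scene dark [394. 268.] [23. 20.]
scene dark [415. 260.] [22. 20.]
scene dark [383. 248.] [21. 19.]
scene dark [404. 241.] [21. 19.]
scene dark [374. 229.] [19. 19.]
scene dark [393. 222.] [19. 19.]
scene dark [463.  85.] [ 6. 45.]
scene dark [464.  37.] [ 6. 37.]
top dark [329. 393.] [20.  7.]
top dark [420. 390.] [19. 57.]
top dark [575. 386.] [11. 30.]
top dark [312. 380.] [16.  7.]
top dark [556. 381.] [63. 36.]
top dark [296. 367.] [18.  7.]
top dark [312. 333.] [ 7. 38.]
top dark [264. 263.] [18. 19.]
top dark [243. 260.] [19. 19.]
top dark [222. 257.] [19. 19.]
top dark [267. 242.] [18. 18.]
top dark [246. 239.] [18. 19.]
top dark [225. 236.] [19. 19.]
```

View pics/c1.png

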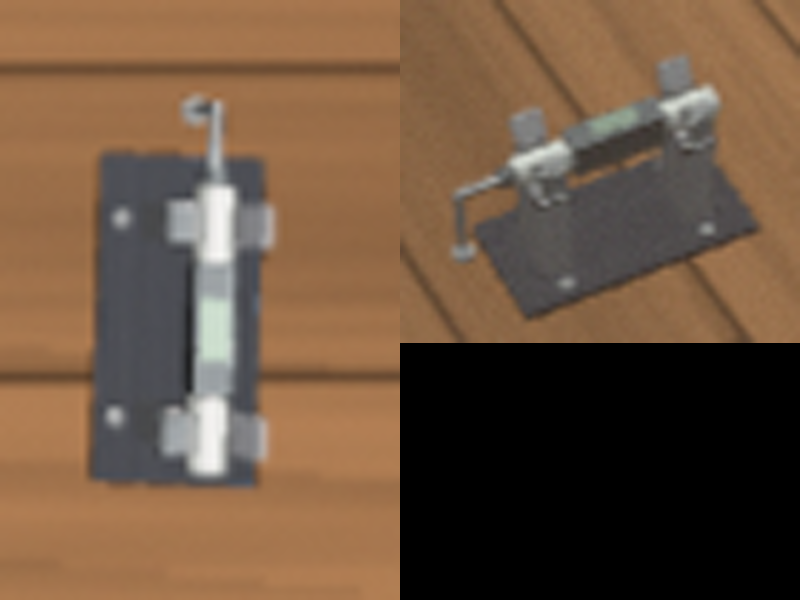

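```bash
cat >> h.py <<'E'
def to(xyz,yaw=None,Rt=None):
    """shift (mm) and turn (deg) in tool axes to reach TCP xyz with tool x at yaw (world), pointing down"""
    s=env.get_state(); Rc=rot(s['orientation'])
    d=Rc.inv().apply(np.array(xyz)-s['tcp_pos'])*1000
    if Rt is None: Rt=R.from_matrix(np.array([[np.cos(yaw),np.sin(yaw),0],[np.sin(yaw),-np.cos(yaw),0],[0,0,-1.]]).T.T) if yaw is not None else Rc
    t=(Rc.inv()*Rt).as_rotvec(degrees=True)
    print('t',round(s['clock'],2),'shift mm',d.round(1),'turn',t.round(2),'F',s['wrist_force'].round(1),'gap',round(s['finger_gap'],4)); return d,t
E
python3 - <<'E'
from h import *
D={n:np.load(f'pics/{n}0.npz') for n in('scene','top')}; P={n:env.camera_params(n) for n in D}
pt={n:[a[:2] for a in pastries(D[n]['im']) if (n=='top' and 120<a[1]<280 and 240<a[0]<420) or (n=='scene' and 140<a[1]<250 and 220<a[0]<330)] for n in D}
pt={n:sorted(v,key=lambda a:-onplane(P[n],*a,.042)[1]) for n,v in pt.items()}
for a,b in zip(pt['top'],pt['scene']):
    x,e=tri(P['top'],a,P['scene'],b); print('pastry',x.round(4),round(e,4))
top=[(222,257),(243,260),(264,263),(225,236),(246,239),(267,242)]
def cells(n,box):
    g=cv2.inRange(D[n]['im'],(0,0,0),(52,52,52)); o=[]
    for c in cv2.findContours(g,cv2.RETR_EXTERNAL,2)[0]:
        (u,v),w,_=cv2.minAreaRect(c)
        if cv2.contourArea(c)>200 and box[0]<u<box[1] and box[2]<v<box[3]:
            M=cv2.moments(c);o.append((M['m10']/M['m00'],M['m01']/M['m00']))
    return o
ct,cs=cells('top',(200,290,220,280)),cells('scene',(350,440,200,290))
for n,o in(('top',ct),('scene',cs)):
    q=np.array([onplane(P[n],*a,.005) for a in o]); print(n,'pack mean',q.mean(0).round(4)); print(q[:,:2].round(3).tolist())
print('pack tri',tri(P['top'],np.mean(ct,0),P['scene'],np.mean(cs,0)))
f=lambda n,x,y:(370+(x+.5)*.15-.5,205+(y+.5)*.15-.5) if n=='t' else (280+(x-400+.5)*.175-.5,95+(y+.5)*.175-.5)
for nm,a,b in(('front',(218,185),(513,163)),('rear',(208,474),(717,100)),('block',(215,328),(615,122)),('foot',(196,110),(462,255))):
    ua,ub=f('t',*a),f('s',*b); x,e=tri(P['top'],ua,P['scene'],ub)
    print(nm,x.round(4),round(e,4),'top@.085',onplane(P['top'],*ua,.085).round(4),'scene',onplane(P['scene'],*ub,.085).round(4))
# white segments
h=cv2.cvtColor(D['top']['im'],cv2.COLOR_BGR2HSV); m=cv2.inRange(h,(0,0,205),(180,40,255))[225:290,385:415]
for c in cv2.findContours(m,0,1)[0]:
    if cv2.contourArea(c)>8:
        b=cv2.minAreaRect(c); u,v=b[0][0]+385,b[0][1]+225; print('white',u,v,b[1],b[2],onplane(P['top'],u,v,.089).round(4))
E
```

```text
pastry [0.6664 0.0613 0.0427] 0.0038
pastry [ 0.6638 -0.0165  0.042 ] 0.0038
pastry [ 0.664  -0.1024  0.0385] 0.0047
pastry [ 0.6528 -0.1897  0.0406] 0.0031
top pack mean [0.4446 0.2365 0.005 ]
[[0.405, 0.178], [0.413, 0.241], [0.422, 0.304], [0.467, 0.169], [0.476, 0.232], [0.485, 0.295]]
scene pack mean [0.4462 0.2311 0.005 ]
[[0.486, 0.289], [0.424, 0.298], [0.477, 0.227], [0.415, 0.235], [0.468, 0.164], [0.407, 0.173]]
pack tri (array([0.44637528, 0.23474323, 0.00881761]), np.float64(0.0041183308276011975))
front [ 0.4979 -0.2278  0.089 ] 0.0027 top@.085 [ 0.4967 -0.2279  0.085 ] scene [ 0.4975 -0.232   0.085 ]
rear [ 0.3724 -0.2237  0.0777] 0.0013 top@.085 [ 0.3726 -0.222   0.085 ] scene [ 0.3767 -0.2181  0.085 ]
block [ 0.4364 -0.2251  0.0918] 0.0021 top@.085 [ 0.4351 -0.2258  0.085 ] scene [ 0.4342 -0.2313  0.085 ]
foot [ 0.5314 -0.2301  0.0293] 0.0038 top@.085 [ 0.5291 -0.2188  0.085 ] scene [ 0.5513 -0.1872  0.085 ]
white 401.1646327972412 270.01829528808594 (3.423377752304077, 10.15970230102539) 6.34019136428833 [ 0.3891 -0.2226  0.089 ]
white 401.5 254.0 (8.0, 3.0) 90.0 [ 0.4347 -0.2241  0.089 ]
white 402.5 238.0 (10.0, 3.0) 90.0 [ 0.4805 -0.2276  0.089 ]
```

```bash
python3 - <<'E'
from h import *
to([.4355,-.2255,.20],np.radians(177.5))
E
```

```text
t 0.1 shift mm [ 361.9 -243.6   31. ] turn [ 0.0000e+00 -1.3000e-01 -1.6244e+02] F [-0.1 -0.6 -0.1] gap 0.0858
```

```bash
python3 -m creep '[[0.02,-0.01,0,0,0,-4],[0.06,-0.04,0,0,0,-12],[0.1,-0.07,0,0,0,-20],[0.14,-0.1,0,0,0,-28],[0.18,-0.12,0,0,0,-36],[0.22,-0.15,0,0,0,-44],[0.26,-0.18,0.01,0,0,-52],[0.29,-0.20,0.02,0,0,-58]]' 0.0854 60
python3 - <<'E'
from h import *
to([.4355,-.2255,.20],np.radians(177.5))
E
```

```text
clock: 0.9
tcp_pos: [0.3785, -0.2844, 0.2112]
orientation: [0.0, 0.802, 0.598, 0.0]
wrist_force: [-0.0, -0.9, -0.4]
finger_gap: 0.0852
t 0.9 shift mm [72.7 37.8 11.2] turn [ 2.0000e-02  1.0000e-02 -1.0408e+02] F [-0.  -0.9 -0.4] gap 0.0852
```

```bash
python3 -m creep '[[0.02,0.01,0,0,0,-8],[0.04,0.02,0,0,0,-16],[0.06,0.03,0.005,0,0,-24],[0.073,0.038,0.011,0,0,-32],[0.073,0.038,0.011,0,0,-40],[0.073,0.038,0.011,0,0,-48],[0.073,0.038,0.011,0,0,-56],[0.073,0.038,0.011,0,0,-64]]'
python3 -m creep '[[0,0,0,0,0,-8],[0,0,0,0,0,-16],[0,0,0,0,0,-24],[0,0,0,0,0,-32],[0,0,0,0,0,-37],[0,0,0,0,0,-40.1],[0,0,0,0,0,-40.1],[0,0,0,0,0,-40.1]]'
python3 - <<'E'
from h import *
to([.4355,-.2255,.061],np.radians(177.5))
for n in('scene','top'):
    im,d=env.read_camera(n); cv2.imwrite(f'pics/{n}1.png',im)
E
```

```text
clock: 1.7
tcp_pos: [0.4348, -0.2277, 0.1998]
orientation: [-0.001, 0.363, 0.932, 0.0]
wrist_force: [-0.7, -0.1, -0.9]
finger_gap: 0.085
clock: 2.5
tcp_pos: [0.4349, -0.2279, 0.2]
orientation: [-0.0, 0.025, 1.0, 0.0]
wrist_force: [-0.4, 0.3, 0.6]
finger_gap: 0.0851
t 2.5 shift mm [ -0.5   2.4 139. ] turn [ 0.01 -0.03 -0.42] F [-0.4  0.3  0.6] gap 0.0851
```

```bash
python3 -m creep '[[0,0.0024,0.02,0,0,-0.4],[0,0.0024,0.05,0,0,-0.4],[0,0.0024,0.08,0,0,-0.4],[0,0.0024,0.11,0,0,-0.4],[0,0.0024,0.13,0,0,-0.4],[0,0.0024,0.136,0,0,-0.4],[0,0.0024,0.139,0,0,-0.4],[0,0.0024,0.139,0,0,-0.4]]'
python3 - <<'E'
from h import *
to([.4355,-.2255,.061],np.radians(177.5))
for n,(a,b,c,d) in(('scene',(70,170,270,360)),('top',(200,300,360,450))):
    im,_=env.read_camera(n); cv2.imwrite(f'pics/{n}2.png',im[a:b,c:d])
cv2.imwrite('pics/c2.png',cv2.resize(np.hstack([cv2.imread('pics/top2.png'),cv2.imread('pics/scene2.png')]),None,fx=4.4,fy=4.4,interpolation=2))
E
```

```text
clock: 3.4
tcp_pos: [0.4357, -0.226, 0.0619]
orientation: [0.0, 0.021, 1.0, -0.0]
wrist_force: [-0.5, 0.4, -0.0]
finger_gap: 0.0855
t 3.4 shift mm [0.2 0.5 0.9] turn [-0.03  0.04  0.05] F [-0.5  0.4 -0. ] gap 0.0855
```

View pics/c2.png

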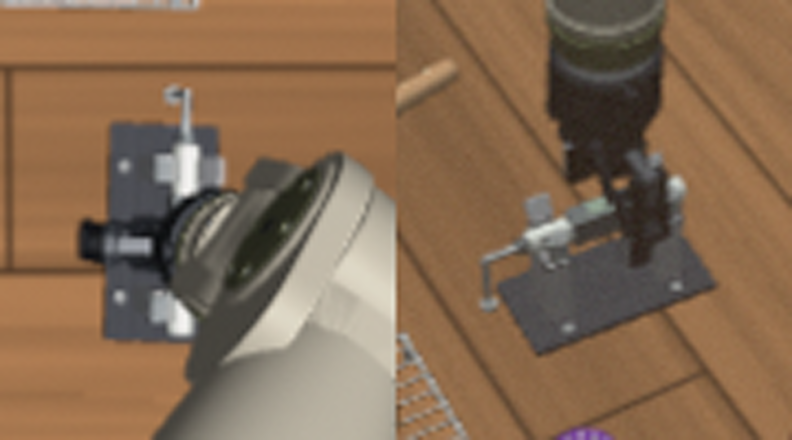

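Gripper straddles the grip block: finger at (243 px) vs block centre 240 in the crop, so it is centred along the handle. Closing softly first.

```bash
python3 -m creep '[[0,0,0.001,0,0,0],[0,0,0.001,0,0,0],[0,0,0.001,0,0,0],[0,0,0.001,0,0,0],[0,0,0.001,0,0,0],[0,0,0.001,0,0,0],[0,0,0.001,0,0,0],[0,0,0.001,0,0,0]]' 0.01 20
python3 -m creep '[[0,0,0,0,0,0],[0,0,0,0,0,0],[0,0,0,0,0,0],[0,0,0,0,0,0],[0,0,0,0,0,0],[0,0,0,0,0,0],[0,0,0,0,0,0],[0,0,0,0,0,0]]'
python3 -c "
from h import *
print(env.get_state())"
```

```text
clock: 4.3
tcp_pos: [0.4353, -0.2262, 0.0605]
orientation: [0.0, 0.021, 1.0, -0.001]
wrist_force: [-0.2, -2.1, 1.5]
finger_gap: 0.0176
clock: 5.1
tcp_pos: [0.4353, -0.2261, 0.0605]
orientation: [0.0, 0.021, 1.0, -0.0]
wrist_force: [-1.9, -6.0, 4.0]
finger_gap: 0.0178
{'clock': 5.1, 'joint_pos': array([-6.42477667e-01,  2.75397777e-01, -4.52573871e-01,  8.42059373e-01,
       -6.40730656e-04, -5.99645771e-01]), 'qvel': array([-0.00012531, -0.00121589,  0.00084163, -0.00119845, -0.00023704,
       -0.00102654]), 'tau': array([ 2.53009066e+00, -3.89273143e+01,  2.28292090e+01,  5.23523279e-01,
        1.42321408e+00,  6.04545789e-05]), 'tcp_pos': array([ 0.43533929, -0.22612573,  0.06050482]), 'orientation': array([ 1.24776136e-04,  2.14144307e-02,  9.99770560e-01, -4.83205700e-04]), 'wrist_force': array([-1.94923018, -6.04875761,  3.9933014 ]), 'ft_torque': array([-0.94350965,  0.43311939,  0.03720212]), 'finger_gap': 0.0177762825682325}
```

```bash
python3 -m creep '[[0,-0.0005,0,0,0,0],[0,-0.001,0,0,0,0],[0,-0.001,0,0,0,0],[0,-0.001,0,0,0,0],[0,-0.001,0,0,0,0],[0,-0.001,0,0,0,0],[0,-0.001,0,0,0,0],[0,-0.001,0,0,0,0]]' 0.01 80
python3 -c "
from h import *
s=env.get_state();print(s['wrist_force'],s['ft_torque'])"
```

```text
clock: 5.9
tcp_pos: [0.4353, -0.2262, 0.0606]
orientation: [0.0, 0.021, 1.0, 0.0]
wrist_force: [-1.0, -1.0, 5.4]
finger_gap: 0.0168
[-1.00746972 -0.98542388  5.37169884] [-0.261123    0.26139631 -0.00073776]
```

```bash
python3 -m creep '[[0,0,-0.003,0,0,0],[0,0,-0.007,0,0,0],[0,0,-0.012,0,0,0],[0,0,-0.018,0,0,0],[0,0,-0.025,0,0,0],[0,0,-0.032,0,0,0],[0,0,-0.04,0,0,0],[0,0,-0.04,0,0,0]]'
python3 -m creep '[[0,0,-0.01,0,0,0],[0,0,-0.02,0,0,0],[0,0,-0.03,0,0,0],[0,0,-0.04,0,0,0],[0,0,-0.04,0,0,0],[0,0,-0.04,0,0,0],[0,0,-0.04,0,0,0],[0,0,-0.04,0,0,0]]'
python3 - <<'E'
from h import *
s=env.get_state(); print(s['tcp_pos'],s['wrist_force'],s['ft_torque'],s['finger_gap'])
D={}
for n,(a,b,c,d) in(('scene',(40,180,260,400)),('top',(160,300,340,480))):
    im,dd=env.read_camera(n); D[n]=im; cv2.imwrite(f'pics/{n}3.png',im)
    cv2.imwrite(f'pics/k{n}.png',im[a:b,c:d])
cv2.imwrite('pics/c3.png',cv2.resize(np.hstack([cv2.imread('pics/ktop.png'),cv2.imread('pics/kscene.png')]),None,fx=2.85,fy=2.85,interpolation=2))
E
```

```text
clock: 6.7
tcp_pos: [0.4358, -0.2268, 0.1015]
orientation: [0.001, 0.021, 1.0, -0.0]
wrist_force: [0.3, 0.3, -0.6]
finger_gap: 0.0169
clock: 7.5
tcp_pos: [0.4348, -0.2265, 0.1398]
orientation: [-0.0, 0.021, 1.0, 0.0]
wrist_force: [0.2, -0.1, -0.7]
finger_gap: 0.017
[ 0.43481221 -0.22645626  0.13977156] [ 0.24737297 -0.09498749 -0.7249132 ] [0.05394055 0.06025501 0.057871  ] 0.016984674938009016
```

View pics/c3.png

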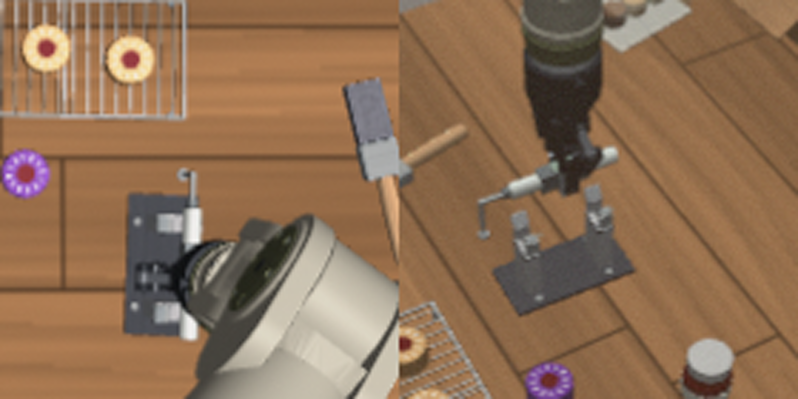

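```bash
python3 - <<'E'
from h import *
P={n:env.camera_params(n) for n in('scene','top')}
t=(340+185/2.85-.3,160+174/2.85-.3); s=(260+85/2.85-.3,40+232/2.85-.3)
print('foot',tri(P['top'],t,P['scene'],s))
c,sn=.0949,-.0041
def jams(im,box):
    h=cv2.cvtColor(im,cv2.COLOR_BGR2HSV); m=cv2.inRange(h,(0,110,60),(9,255,230))|cv2.inRange(h,(170,110,60),(180,255,230)); o=[]
    for k in cv2.findContours(m,0,1)[0]:
        M=cv2.moments(k)
        if 4<cv2.contourArea(k)<60:
            u,v=M['m10']/M['m00'],M['m01']/M['m00']
            if box[0]<u<box[1] and box[2]<v<box[3]: o.append((u,v))
    return o
jt=jams(cv2.imread('pics/top3.png'),(270,410,165,195)); js=jams(cv2.imread('pics/scene3.png'),(240,310,150,240))
k=lambda n:(lambda a:-onplane(P[n],*a,.042)[1])
for a,b in zip(sorted(jt,key=k('top')),sorted(js,key=k('scene'))): print(tri(P['top'],a,P['scene'],b))
print(len(jt),len(js))
to([.6664-c,.0613-sn,.12],np.radians(177.5))
E
```

```text
foot (array([ 0.53019625, -0.22982602,  0.11326496]), np.float64(0.0012558249334127922))
(array([0.66573552, 0.06151404, 0.04345348]), np.float64(0.0054291741306360785))
(array([ 0.66408759, -0.01617929,  0.04383341]), np.float64(0.003409872507442756))
(array([ 0.66486161, -0.09988699,  0.04387688]), np.float64(0.00413997862705432))
(array([ 0.65266745, -0.18817386,  0.0442422 ]), np.float64(0.0038347850233810855))
4 4
t 7.6 shift mm [-124.1  297.4   19.9] turn [ 0.02 -0.04  0.06] F [-1.2  0.5 -1.1] gap 0.0173
```

```bash
python3 -m creep '[[-0.01,0.02,0,0,0,0],[-0.03,0.06,0,0,0,0],[-0.05,0.105,0,0,0,0],[-0.07,0.15,0,0,0,0],[-0.085,0.195,0.005,0,0,0],[-0.1,0.235,0.01,0,0,0],[-0.115,0.27,0.015,0,0,0],[-0.124,0.297,0.02,0,0,0]]'
python3 -m creep '[[0,0,0,0,0,0],[0,0,0.004,0,0,0],[0,0,0.012,0,0,0],[0,0,0.02,0,0,0],[0,0,0.028,0,0,0],[0,0,0.034,0,0,0],[0,0,0.038,0,0,0],[0,0,0.038,0,0,0]]'
python3 - <<'E'
from h import *
s=env.get_state(); print(s['joint_pos'].round(2),s['ft_torque'])
to([.6664-.0949,.0613+.0041,.0726],np.radians(177.5))
P={n:env.camera_params(n) for n in('scene','top')}
K=[]
for n,(a,b,c,d) in(('scene',(140,260,230,350)),('top',(120,240,250,370))):
    im,dd=env.read_camera(n); cv2.imwrite(f'pics/{n}4.png',im); K.append(im[a:b,c:d])
cv2.imwrite('pics/c4.png',cv2.resize(np.hstack(K[::-1]),None,fx=3.3,fy=3.3,interpolation=2))
E
```

```text
clock: 8.4
tcp_pos: [0.5725, 0.0672, 0.1197]
orientation: [0.0, 0.02, 1.0, 0.0]
wrist_force: [0.9, 0.2, -1.2]
finger_gap: 0.0169
clock: 9.2
tcp_pos: [0.5712, 0.0645, 0.0815]
orientation: [-0.001, 0.022, 1.0, -0.0]
wrist_force: [-0.5, 0.7, -1.6]
finger_gap: 0.0169
[-0.03  0.4  -0.21  0.96 -0.    0.02] [ 0.00476762  0.01471479 -0.02734642]
t 9.2 shift mm [-0.3  0.9  8.9] turn [-0.01 -0.07  0.03] F [-0.5  0.7 -1.6] gap 0.0169
```

View pics/c4.png

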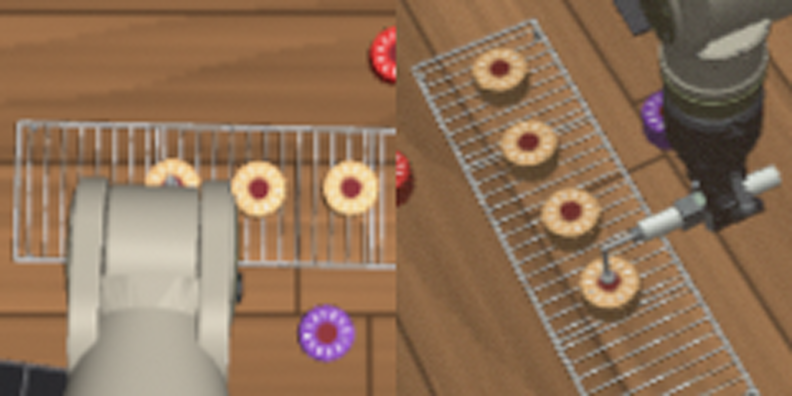

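The foot hangs right over the jam of the first pastry; pastries c, d and e have not moved.

```bash
python3 -m creep '[[0,0.001,0.002,0,0,0],[0,0.001,0.004,0,0,0],[0,0.001,0.006,0,0,0],[0,0.001,0.008,0,0,0],[0,0.001,0.009,0,0,0],[0,0.001,0.01,0,0,0],[0,0.001,0.011,0,0,0],[0,0.001,0.0115,0,0,0]]'
python3 -m creep '[[0,0,0,0,0,0],[0,0,0,0,0,0],[0,0,0,0,0,0],[0,0,0,0,0,0],[0,0,0,0,0,0],[0,0,0,0,0,0],[0,0,0,0,0,0],[0,0,0,0,0,0]]'
python3 - <<'E'
from h import *
z=[];f=[]
for i in range(4):
    im,d=env.read_camera('scene'); s=env.get_state(); z.append(s['tcp_pos']); f.append(s['wrist_force'])
print(np.mean(z,0),np.mean(f,0),s['clock'])
cv2.imwrite('pics/c5.png',cv2.resize(im[180:260,260:360],None,fx=6,fy=6,interpolation=2))
E
```

```text
clock: 10.1
tcp_pos: [0.5718, 0.0658, 0.0708]
orientation: [0.0, 0.021, 1.0, -0.0]
wrist_force: [-1.3, -0.5, -0.4]
finger_gap: 0.0165
clock: 10.9
tcp_pos: [0.5718, 0.0658, 0.0708]
orientation: [0.0, 0.021, 1.0, -0.0]
wrist_force: [-0.2, -0.3, -0.3]
finger_gap: 0.0167
[0.57178079 0.06574124 0.07077556] [-0.60569608  0.04269466 -0.60280632] 11.1
```

View pics/c5.png

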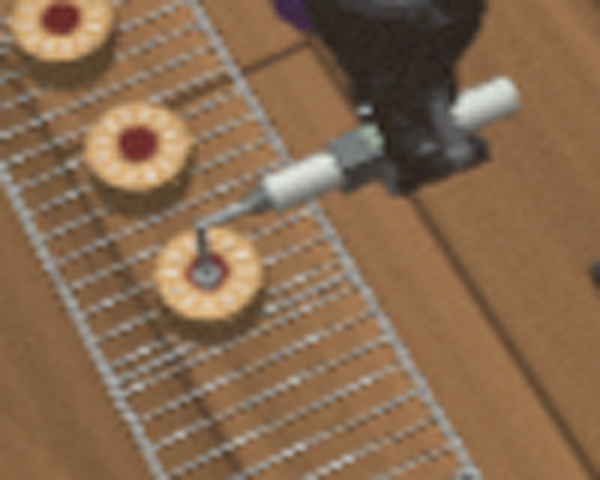

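```bash
python3 -m creep '[[0,0,0.0005,0,0,0],[0,0,0.001,0,0,0],[0,0,0.0013,0,0,0],[0,0,0.0013,0,0,0],[0,0,0.0013,0,0,0],[0,0,0.0013,0,0,0],[0,0,0.0013,0,0,0],[0,0,0.0013,0,0,0]]'
python3 -m creep '[[0,0,0,0,0,0],[0,0,0,0,0,0],[0,0,0,0,0,0],[0,0,0,0,0,0],[0,0,0,0,0,0],[0,0,0,0,0,0],[0,0,0,0,0,0],[0,0,0,0,0,0]]'
python3 -m creep '[[0,0,0,0,0,0],[0,0,0,0,0,0],[0,0,0,0,0,0],[0,0,0,0,0,0],[0,0,0,0,0,0],[0,0,0,0,0,0],[0,0,0,0,0,0],[0,0,0,0,0,0]]'
python3 -m creep '[[0,0,0,0,0,0],[0,0,0,0,0,0],[0,0,0,0,0,0],[0,0,0,0,0,0],[0,0,0,0,0,0],[0,0,0,0,0,0],[0,0,0,0,0,0],[0,0,0,0,0,0]]'
python3 -m creep '[[0,0,0,0,0,0],[0,0,0,0,0,0],[0,0,0,0,0,0],[0,0,0,0,0,0],[0,0,0,0,0,0],[0,0,0,0,0,0],[0,0,0,0,0,0],[0,0,0,0,0,0]]'
python3 - <<'E'
from h import *
z=[];f=[]
for i in range(3):
    im,d=env.read_camera('top'); s=env.get_state(); z.append(s['tcp_pos']); f.append(s['wrist_force'])
print(np.mean(z,0),np.mean(f,0),s['clock'])
P=env.camera_params('top')
for u,v,r in pastries(im):
    if 120<v<280 and 240<u<420: print(u,v,onplane(P,u,v,.042).round(4))
to([.6645-.0949,-.0163+.0041,.0826],np.radians(177.5))
E
```

```text
clock: 11.9
tcp_pos: [0.5718, 0.0657, 0.0695]
orientation: [0.0, 0.021, 1.0, -0.0]
wrist_force: [-0.2, -0.2, 0.4]
finger_gap: 0.0165
clock: 12.7
tcp_pos: [0.5718, 0.0657, 0.0695]
orientation: [0.0, 0.021, 1.0, -0.0]
wrist_force: [-0.2, 0.0, 0.4]
finger_gap: 0.0172
clock: 13.5
tcp_pos: [0.5718, 0.0657, 0.0695]
orientation: [0.0, 0.021, 1.0, -0.0]
wrist_force: [-0.5, -0.6, 0.9]
finger_gap: 0.0168
clock: 14.3
tcp_pos: [0.5718, 0.0657, 0.0695]
orientation: [0.0, 0.021, 1.0, -0.0]
wrist_force: [-0.2, 0.1, 0.3]
finger_gap: 0.0167
clock: 15.1
tcp_pos: [0.5718, 0.0657, 0.0695]
orientation: [0.0, 0.021, 1.0, -0.0]
wrist_force: [0.4, -0.0, 0.2]
finger_gap: 0.0168
[0.57176779 0.06574972 0.06948773] [ 0.62096803 -0.15051401  0.34992378] 15.25
385.58762886597935 180.52920962199312 [ 0.6509 -0.1881  0.042 ]
327.9283950617284 176.75390946502057 [ 0.6622 -0.0155  0.042 ]
356.05733005733003 176.3357903357903 [ 0.6635 -0.0997  0.042 ]
301.980303030303 172.81515151515148 [0.6741 0.062  0.042 ]
t 15.25 shift mm [ -1.1 -78.  -13.1] turn [-0.01  0.    0.06] F [ 0.6 -0.3  0. ] gap 0.0171
```

```bash
python3 -m creep '[[0,0,-0.004,0,0,0],[0,0,-0.014,0,0,0],[0,0,-0.022,0,0,0],[0,-0.015,-0.025,0,0,0],[0,-0.04,-0.025,0,0,0],[0,-0.065,-0.025,0,0,0],[0,-0.078,-0.022,0,0,0],[0,-0.078,-0.018,0,0,0]]'
python3 - <<'E'
from h import *
z=[];f=[]
for i in range(6):
    im,d=env.read_camera('top'); s=env.get_state(); z.append(s['tcp_pos']); f.append(s['wrist_force'])
print(np.mean(z,0),np.mean(f,0),np.std(f,0),s['clock'])
to([.6645-.0949,-.0163+.0041,.0696],np.radians(177.5))
E
```

```text
clock: 16.05
tcp_pos: [0.5686, -0.0142, 0.0876]
orientation: [0.0, 0.023, 1.0, -0.0]
wrist_force: [-0.2, -0.1, -1.3]
finger_gap: 0.0171
[ 0.5680422  -0.01184037  0.08700781] [-0.02606429  0.05732021 -1.07785631] [0.49575703 0.38055902 0.48433594] 16.35
t 16.35 shift mm [-1.3 -0.8 17.8] turn [ 0.   -0.01  0.13] F [ 0.1 -0.  -1.3] gap 0.0168
```

```bash
python3 -m creep '[[-0.001,0,0.004,0,0,0],[-0.001,0,0.009,0,0,0],[-0.001,0,0.012,0,0,0],[-0.001,0,0.0135,0,0,0],[-0.001,0,0.0145,0,0,0],[-0.001,0,0.0155,0,0,0],[-0.001,0,0.0162,0,0,0],[-0.001,0,0.0168,0,0,0]]'
python3 - <<'E'
from h import *
f=[];z=[]
for i in range(8):
    im,d=env.read_camera('scene'); s=env.get_state(); z.append(s['tcp_pos']); f.append(s['wrist_force'])
print(np.mean(z,0),np.mean(f,0),np.std(f,0),s['clock'])
cv2.imwrite('pics/c6.png',cv2.resize(im[150:250,240:340],None,fx=5,fy=5,interpolation=2))
E
```

```text
clock: 17.15
tcp_pos: [0.5695, -0.0123, 0.0708]
orientation: [0.0, 0.021, 1.0, -0.0]
wrist_force: [-0.9, -0.2, 1.0]
finger_gap: 0.0166
[ 0.56950293 -0.01225742  0.07077606] [-0.5515781  -0.04761326 -0.0337366 ] [0.44955975 0.45390797 0.31703442] 17.55
```

View pics/c6.png

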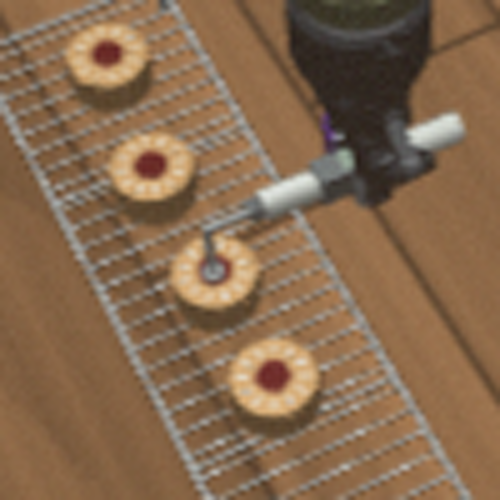

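The foot sits on the jam of c at (213,268), with b undisturbed. Force difference is about 1.0 N, i.e. roughly 3 mm of foot travel. Holding here.

```bash
python3 -m creep '[[0,0,0,0,0,0],[0,0,0,0,0,0],[0,0,0,0,0,0],[0,0,0,0,0,0],[0,0,0,0,0,0],[0,0,0,0,0,0],[0,0,0,0,0,0],[0,0,0,0,0,0]]' >/dev/null
python3 -m creep '[[0,0,0,0,0,0],[0,0,0,0,0,0],[0,0,0,0,0,0],[0,0,0,0,0,0],[0,0,0,0,0,0],[0,0,0,0,0,0],[0,0,0,0,0,0],[0,0,0,0,0,0]]' >/dev/null
python3 -m creep '[[0,0,0,0,0,0],[0,0,0,0,0,0],[0,0,0,0,0,0],[0,0,0,0,0,0],[0,0,0,0,0,0],[0,0,0,0,0,0],[0,0,0,0,0,0],[0,0,0,0,0,0]]' >/dev/null
python3 -m creep '[[0,0,0,0,0,0],[0,0,0,0,0,0],[0,0,0,0,0,0],[0,0,0,0,0,0],[0,0,0,0,0,0],[0,0,0,0,0,0],[0,0,0,0,0,0],[0,0,0,0,0,0]]'
python3 - <<'E'
from h import *
im,d=env.read_camera('top'); P=env.camera_params('top')
for u,v,r in pastries(im):
    if 120<v<280 and 240<u<420: print(u,v,onplane(P,u,v,.042).round(4))
to([.6645-.0949,-.1011+.0041,.0708],np.radians(177.5))
E
```

```text
clock: 20.75
tcp_pos: [0.5695, -0.0122, 0.0707]
orientation: [0.0, 0.021, 1.0, -0.0]
wrist_force: [-0.1, -0.6, -0.1]
finger_gap: 0.0167
385.58762886597935 180.52920962199312 [ 0.6509 -0.1881  0.042 ]
356.3163163163163 175.10310310310308 [ 0.6672 -0.1005  0.042 ]
301.8243021346469 175.91050903119867 [0.6648 0.0624 0.042 ]
t 20.8 shift mm [ -3.8 -84.7  -0.1] turn [-0.    0.    0.06] F [ 0.3 -0.1  0.4] gap 0.0167
```

```bash
python3 -m creep '[[0,0,-0.004,0,0,0],[0,0,-0.014,0,0,0],[0,0,-0.022,0,0,0],[-0.001,-0.015,-0.024,0,0,0],[-0.002,-0.045,-0.024,0,0,0],[-0.003,-0.07,-0.024,0,0,0],[-0.0038,-0.0847,-0.022,0,0,0],[-0.0038,-0.0847,-0.018,0,0,0]]'
python3 -m creep '[[0,0,0,0,0,0],[0,0,0.005,0,0,0],[0,0,0.01,0,0,0],[0,0,0.013,0,0,0],[0,0,0.0145,0,0,0],[0,0,0.016,0,0,0],[0,0,0.017,0,0,0],[0,0,0.018,0,0,0]]'
python3 - <<'E'
from h import *
f=[];z=[]
for i in range(8):
    im,d=env.read_camera('scene'); s=env.get_state(); z.append(s['tcp_pos']); f.append(s['wrist_force'])
print(np.mean(z,0),np.mean(f,0),np.std(f,0),s['clock'])
cv2.imwrite('pics/c7.png',cv2.resize(im[130:230,230:330],None,fx=5,fy=5,interpolation=2))
E
```

```text
clock: 21.6
tcp_pos: [0.5701, -0.0995, 0.089]
orientation: [0.001, 0.023, 1.0, -0.0]
wrist_force: [0.6, 0.0, -0.6]
finger_gap: 0.0163
clock: 22.4
tcp_pos: [0.5698, -0.0969, 0.0709]
orientation: [0.0, 0.021, 1.0, -0.0]
wrist_force: [-0.2, 0.4, -0.3]
finger_gap: 0.0169
[ 0.56978256 -0.09702343  0.07082876] [-0.07297702  0.44912494 -0.1373276 ] [0.32441348 0.70331079 0.65177089] 22.8
```

View pics/c7.png

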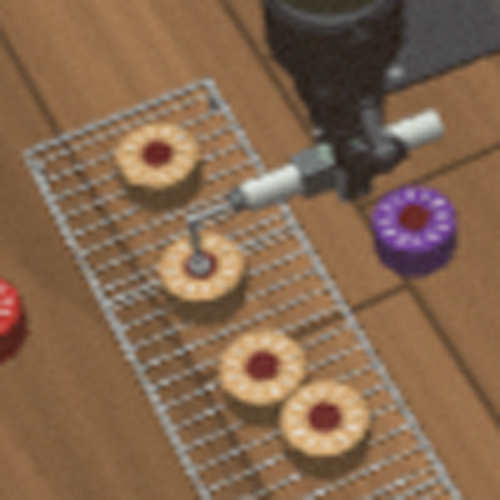

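The foot is on d's jam at (200,264). Pastry b has been knocked towards c, now at crop (324,418), so I'll measure it again later. Holding, then going on to e.

```bash
python3 -m creep '[[0,0,0,0,0,0],[0,0,0,0,0,0],[0,0,0,0,0,0],[0,0,0,0,0,0],[0,0,0,0,0,0],[0,0,0,0,0,0],[0,0,0,0,0,0],[0,0,0,0,0,0]]' >/dev/null
python3 -m creep '[[0,0,0,0,0,0],[0,0,0,0,0,0],[0,0,0,0,0,0],[0,0,0,0,0,0],[0,0,0,0,0,0],[0,0,0,0,0,0],[0,0,0,0,0,0],[0,0,0,0,0,0]]' >/dev/null
python3 -m creep '[[0,0,0,0,0,0],[0,0,0,0,0,0],[0,0,0,0,0,0],[0,0,0,0,0,0],[0,0,0,0,0,0],[0,0,0,0,0,0],[0,0,0,0,0,0],[0,0,0,0,0,0]]' >/dev/null
python3 -m creep '[[0,0,0,0,0,0],[0,0,0,0,0,0],[0,0,0,0,0,0],[0,0,0,0,0,0],[0,0,0,0,0,0],[0,0,0,0,0,0],[0,0,0,0,0,0],[0,0,0,0,0,0]]'
python3 - <<'E'
from h import *
P={n:env.camera_params(n) for n in('top','scene')}
for n in P:
    im,d=env.read_camera(n)
    for u,v,r in pastries(im):
        if (n=='top' and 120<v<280 and 240<u<420) or (n=='scene' and 140<v<250 and 220<u<330): print(n,u,v,onplane(P[n],u,v,.042).round(4))
to([.6528-.0949,-.1892+.0041,.0708],np.radians(177.5))
E
```

```text
clock: 26.0
tcp_pos: [0.5696, -0.097, 0.0707]
orientation: [-0.0, 0.021, 1.0, -0.0]
wrist_force: [0.5, 0.2, -0.5]
finger_gap: 0.0173
top 320.9778699861687 179.14349930843704 [0.6551 0.0052 0.042 ]
top 353.7710843373494 174.87817938420346 [ 0.6679 -0.0929  0.042 ]
scene 288.1709090909091 208.0113131313131 [0.6577 0.0032 0.042 ]
scene 269.70409356725145 182.9204678362573 [ 0.6667 -0.1008  0.042 ]
scene 261.024 160.44266666666667 [ 0.6542 -0.1895  0.042 ]
t 26.1 shift mm [  7.9 -88.5  -0.1] turn [-0.01 -0.    0.06] F [ 0.2  0.1 -1.2] gap 0.0168
```

```bash
python3 -m creep '[[0,0,-0.004,0,0,0],[0,0,-0.014,0,0,0],[0,0,-0.022,0,0,0],[0.002,-0.015,-0.024,0,0,0],[0.004,-0.045,-0.024,0,0,0],[0.006,-0.07,-0.024,0,0,0],[0.0079,-0.0885,-0.022,0,0,0],[0.0079,-0.0885,-0.018,0,0,0]]'
python3 -m creep '[[0,0,0,0,0,0],[0,0,0.005,0,0,0],[0,0,0.01,0,0,0],[0,0,0.013,0,0,0],[0,0,0.0145,0,0,0],[0,0,0.016,0,0,0],[0,0,0.017,0,0,0],[0,0,0.018,0,0,0]]'
python3 - <<'E'
from h import *
f=[];z=[]
for i in range(8):
    im,d=env.read_camera('scene'); s=env.get_state(); z.append(s['tcp_pos']); f.append(s['wrist_force'])
print(np.mean(z,0),np.mean(f,0),np.std(f,0),s['clock'])
cv2.imwrite('pics/c8.png',cv2.resize(im[130:230,230:330],None,fx=5,fy=5,interpolation=2))
E
```

```text
clock: 26.9
tcp_pos: [0.558, -0.1885, 0.0893]
orientation: [0.001, 0.023, 1.0, -0.001]
wrist_force: [0.4, 0.3, -0.1]
finger_gap: 0.0169
clock: 27.7
tcp_pos: [0.5581, -0.185, 0.0709]
orientation: [0.0, 0.021, 1.0, -0.0]
wrist_force: [-0.1, 1.0, 0.8]
finger_gap: 0.0168
[ 0.55811219 -0.18511577  0.07084276] [-0.33326745  0.1478309  -0.03031475] [0.38174137 0.57001292 0.36209814] 28.1
```

View pics/c8.png

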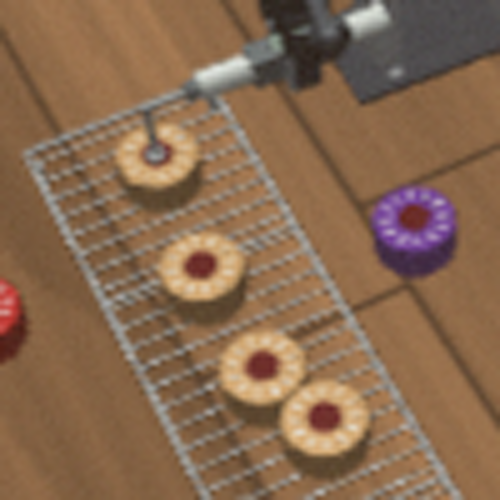

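The foot is on e's jam at (155,154). Holding, then lifting and going back over the holder.

```bash
python3 -m creep '[[0,0,0,0,0,0],[0,0,0,0,0,0],[0,0,0,0,0,0],[0,0,0,0,0,0],[0,0,0,0,0,0],[0,0,0,0,0,0],[0,0,0,0,0,0],[0,0,0,0,0,0]]' >/dev/null
python3 -m creep '[[0,0,0,0,0,0],[0,0,0,0,0,0],[0,0,0,0,0,0],[0,0,0,0,0,0],[0,0,0,0,0,0],[0,0,0,0,0,0],[0,0,0,0,0,0],[0,0,0,0,0,0]]' >/dev/null
python3 -m creep '[[0,0,0,0,0,0],[0,0,0,0,0,0],[0,0,0,0,0,0],[0,0,0,0,0,0],[0,0,0,0,0,0],[0,0,0,0,0,0],[0,0,0,0,0,0],[0,0,0,0,0,0]]' >/dev/null
python3 -m creep '[[0,0,0,0,0,0],[0,0,0,0,0,0],[0,0,0,0,0,0],[0,0,0,0,0,0],[0,0,0,0,0,0],[0,0,0,0,0,0],[0,0,0,0,0,0],[0,0,0,0,0,0]]'
python3 -m creep '[[0,0,-0.005,0,0,0],[0,0,-0.02,0,0,0],[0,0,-0.035,0,0,0],[0,0,-0.05,0,0,0],[0,0,-0.062,0,0,0],[0,0,-0.07,0,0,0],[0,0,-0.07,0,0,0],[0,0,-0.07,0,0,0]]'
python3 - <<'E'
from h import *
to([.4353,-.2262,.14],np.radians(177.5))
E
```

```text
clock: 31.3
tcp_pos: [0.5579, -0.1851, 0.0707]
orientation: [-0.0, 0.021, 1.0, -0.0]
wrist_force: [0.9, -0.3, -0.8]
finger_gap: 0.0165
clock: 32.1
tcp_pos: [0.5578, -0.185, 0.1404]
orientation: [-0.0, 0.021, 1.0, 0.0]
wrist_force: [-0.5, 0.3, -1.1]
finger_gap: 0.0168
t 32.1 shift mm [120.6 -46.4   0.4] turn [ 0.   -0.02  0.06] F [-0.5  0.3 -1.1] gap 0.0168
```

```bash
python3 -m creep '[[0.01,-0.004,0,0,0,0],[0.03,-0.012,0,0,0,0],[0.055,-0.021,0,0,0,0],[0.08,-0.031,0,0,0,0],[0.1,-0.039,0,0,0,0],[0.113,-0.044,0,0,0,0],[0.1206,-0.0464,0,0,0,0],[0.1206,-0.0464,0,0,0,0]]'
python3 -m creep '[[0,0,0,0,0,0],[0,0,0.005,0,0,0],[0,0,0.015,0,0,0],[0,0,0.025,0,0,0],[0,0,0.035,0,0,0],[0,0,0.042,0,0,0],[0,0,0.045,0,0,0],[0,0,0.045,0,0,0]]'
python3 - <<'E'
from h import *
to([.4353,-.2262,.0606],np.radians(177.5))
K=[]
for n,(a,b,c,d) in(('scene',(80,160,270,360)),('top',(210,290,360,450))):
    im,dd=env.read_camera(n); K.append(im[a:b,c:d])
cv2.imwrite('pics/c9.png',cv2.resize(np.hstack(K[::-1]),None,fx=4.4,fy=4.4,interpolation=2))
to([.4353,-.2262,.0606],np.radians(177.5))
E
```

```text
clock: 32.9
tcp_pos: [0.4346, -0.2264, 0.1406]
orientation: [-0.0, 0.022, 1.0, 0.0]
wrist_force: [-0.6, -0.0, -1.5]
finger_gap: 0.0168
clock: 33.7
tcp_pos: [0.4352, -0.226, 0.095]
orientation: [-0.0, 0.021, 1.0, 0.0]
wrist_force: [0.5, -0.3, -0.1]
finger_gap: 0.0169
t 33.7 shift mm [-0.2 -0.2 34.4] turn [ 0.03 -0.05  0.06] F [ 0.5 -0.3 -0.1] gap 0.0169
t 33.8 shift mm [ 0.3  0.2 35.3] turn [-0.01  0.01  0.05] F [-0.4  0.5 -0.5] gap 0.0168
```

View pics/c9.png

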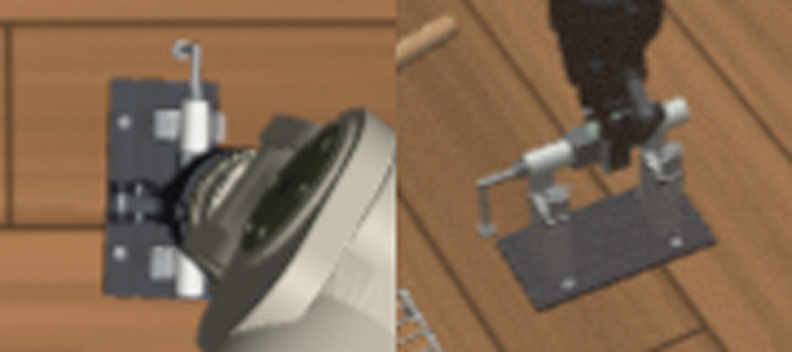

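The handle is level, over both clips and in their mouths. Pressing down.

```bash
python3 -m creep '[[0,0,0.006,0,0,0],[0,0,0.012,0,0,0],[0,0,0.018,0,0,0],[0,0,0.022,0,0,0],[0,0,0.026,0,0,0],[0,0,0.03,0,0,0],[0,0,0.033,0,0,0],[0,0,0.035,0,0,0]]'
python3 -m creep '[[0,0,0.0005,0,0,0],[0,0,0.001,0,0,0],[0,0,0.001,0,0,0],[0,0,0.001,0,0,0],[0,0,0.001,0,0,0],[0,0,0.001,0,0,0],[0,0,0.001,0,0,0],[0,0,0.001,0,0,0]]'
python3 - <<'E'
from h import *
print(env.get_state()['ft_torque']); to([.4353,-.2262,.0606],np.radians(177.5))
E
```

```text
clock: 34.6
tcp_pos: [0.4358, -0.2269, 0.0606]
orientation: [0.0, 0.021, 1.0, -0.001]
wrist_force: [1.8, -2.9, 19.8]
finger_gap: 0.0171
clock: 35.4
tcp_pos: [0.4358, -0.227, 0.0606]
orientation: [0.0, 0.021, 1.0, -0.001]
wrist_force: [-2.1, -1.9, 9.5]
finger_gap: 0.0172
[-0.28450169  0.34356563  0.01352301]
t 35.4 shift mm [0.6 0.7 0. ] turn [-0.09  0.05  0.04] F [-2.1 -1.9  9.5] gap 0.0172
```

```bash
python3 -m creep '[[0,0,0,0,0,0],[0,0,0,0,0,0],[0,0,0,0,0,0],[0,0,0,0,0,0],[0,0,0,0,0,0],[0,0,0,0,0,0],[0,0,0,0,0,0],[0,0,0,0,0,0]]' 0.0854 20
python3 -m creep '[[0,0,-0.01,0,0,0],[0,0,-0.04,0,0,0],[0,0,-0.08,0,0,0],[0,0,-0.12,0,0,0],[0.03,0,-0.15,0,0,0],[0.06,0.03,-0.16,0,0,0],[0.08,0.07,-0.16,0,0,0],[0.1,0.11,-0.16,0,0,0]]'
python3 - <<'E'
from h import *
K=[]
for n,(a,b,c,d) in(('scene',(80,160,270,360)),('top',(210,290,360,450))):
    im,dd=env.read_camera(n); cv2.imwrite(f'pics/{n}10.png',im); K.append(im[a:b,c:d])
cv2.imwrite('pics/c10.png',cv2.resize(np.hstack(K[::-1]),None,fx=4.4,fy=4.4,interpolation=2))
E
```

```text
clock: 36.2
tcp_pos: [0.4355, -0.2263, 0.0597]
orientation: [-0.0, 0.021, 1.0, -0.0]
wrist_force: [0.6, -0.5, -0.4]
finger_gap: 0.0856
clock: 37.0
tcp_pos: [0.3395, -0.1115, 0.2209]
orientation: [0.001, 0.022, 1.0, -0.001]
wrist_force: [0.4, 1.0, -0.4]
finger_gap: 0.0856
```

View pics/c10.png

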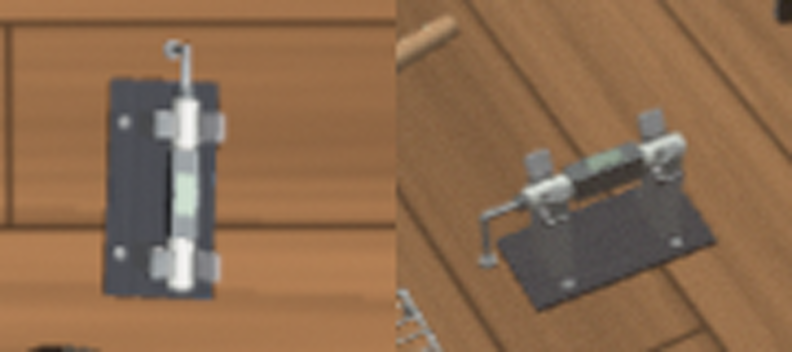

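The thermometer lies home exactly as it did at the start. Next: a numeric comparison with the first pictures, and re-measuring the pastries.

```bash
python3 - <<'E'
from h import *
for n,(a,b,c,d) in(('scene',(80,150,280,355)),('top',(215,285,383,415))):
    x=cv2.imread(f'pics/{n}0.png')[a:b,c:d].astype(int); y=cv2.imread(f'pics/{n}10.png')[a:b,c:d].astype(int)
    print(n,'diff',np.abs(x-y).mean().round(2),(np.abs(x-y).max(2)>60).sum())
P={n:env.camera_params(n) for n in('scene','top')}
def jams(im,n):
    h=cv2.cvtColor(im,cv2.COLOR_BGR2HSV); m=cv2.inRange(h,(0,110,60),(9,255,230))|cv2.inRange(h,(170,110,60),(180,255,230)); o=[]
    for k in cv2.findContours(m,0,1)[0]:
        M=cv2.moments(k)
        if 4<cv2.contourArea(k)<60:
            u,v=M['m10']/M['m00'],M['m01']/M['m00']; w=onplane(P[n],u,v,.042)
            if .62<w[0]<.72 and -.25<w[1]<.2: o.append((u,v))
    return sorted(o,key=lambda a:-onplane(P[n],*a,.042)[1])
jt,js=[jams(cv2.imread(f'pics/{n}10.png'),n) for n in('top','scene')]
print(len(jt),len(js))
for a,b in zip(jt,js): print(onplane(P['top'],*a,.042).round(4),onplane(P['scene'],*b,.042).round(4),tri(P['top'],a,P['scene'],b)[0].round(4))
im=cv2.imread('pics/top10.png'); cv2.imwrite('pics/c11.png',cv2.resize(im[150:290,200:420],None,fx=3.6,fy=3.6,interpolation=2))
E
```

```text
scene diff 2.08 0
top diff 1.8 0
4 4
[0.6462 0.0279 0.042 ] [0.6493 0.0262 0.042 ] [0.6478 0.027  0.0418]
[ 0.6627 -0.0194  0.042 ] [ 0.6655 -0.0218  0.042 ] [ 0.6642 -0.0203  0.0429]
[ 0.6632 -0.0991  0.042 ] [ 0.6664 -0.1023  0.042 ] [ 0.665  -0.0999  0.0437]
[ 0.6512 -0.1876  0.042 ] [ 0.6542 -0.1907  0.042 ] [ 0.6528 -0.1883  0.0436]
```

View pics/c11.png

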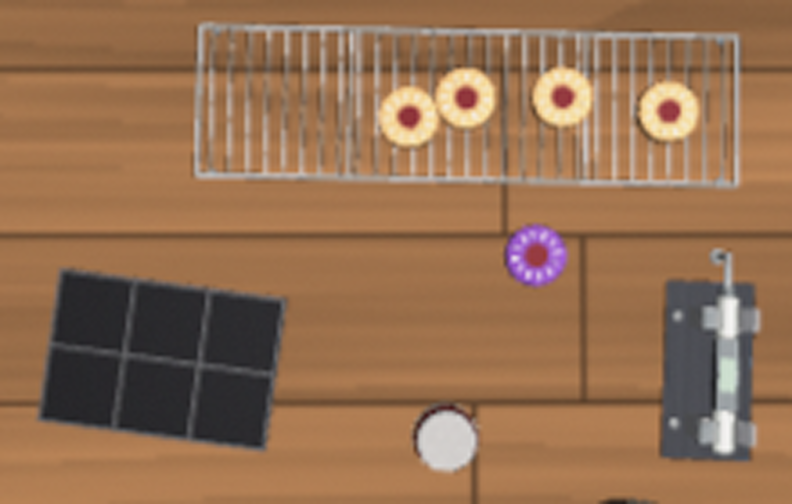

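The thermometer is home: there is no pixel difference from the start in either view. b now touches c. A jaw axis at 37° clears both of them and also lies on the diagonal of the pack cells, so one wrist yaw (127°) serves for everything.

```bash
python3 - <<'E'
from h import *
to([.6478,.027,.10],np.radians(127))
E
```

```text
t 37.1 shift mm [-305.1  147.2  120.3] turn [ 5.000e-02 -8.000e-02  5.073e+01] F [ 0.3 -0.5 -0.5] gap 0.0852
```

```bash
python3 -m creep '[[-0.02,0.01,0,0,0,4],[-0.06,0.03,0,0,0,12],[-0.1,0.05,0.01,0,0,20],[-0.14,0.07,0.03,0,0,28],[-0.18,0.09,0.05,0,0,36],[-0.22,0.11,0.07,0,0,43],[-0.26,0.13,0.09,0,0,50.7],[-0.285,0.14,0.11,0,0,50.7]]' 0.0854 25
python3 - <<'E'
from h import *
to([.6478,.027,.0215],np.radians(127))
E
```

```text
clock: 37.9
tcp_pos: [0.6343, 0.0169, 0.109]
orientation: [0.001, 0.448, 0.894, 0.0]
wrist_force: [-0.7, -0.8, 0.3]
finger_gap: 0.0859
t 37.9 shift mm [ 0.2 16.7 87.5] turn [ 0.1   0.08 -0.23] F [-0.7 -0.8  0.3] gap 0.0859
```

```bash
python3 -m creep '[[0,0.01,0,0,0,-0.2],[0,0.0167,0.01,0,0,-0.2],[0,0.0167,0.03,0,0,-0.2],[0,0.0167,0.05,0,0,-0.2],[0,0.0167,0.05,0,0,-0.2],[0,0.0167,0.05,0,0,-0.2],[0,0.0167,0.05,0,0,-0.2],[0,0.0167,0.05,0,0,-0.2]]'
python3 - <<'E'
from h import *
to([.6478,.027,.0215],np.radians(127))
K=[]
for n,(a,b,c,d) in(('scene',(150,250,230,340)),('top',(140,240,270,380))):
    im,dd=env.read_camera(n); K.append(im[a:b,c:d])
cv2.imwrite('pics/c12.png',cv2.resize(np.hstack(K[::-1]),None,fx=3.6,fy=3.6,interpolation=2))
E
```

```text
clock: 38.7
tcp_pos: [0.6452, 0.0253, 0.0615]
orientation: [0.001, 0.446, 0.895, 0.0]
wrist_force: [-0.6, -0.4, 0.6]
finger_gap: 0.0856
t 38.7 shift mm [-0.1  3.  40. ] turn [0.11 0.11 0.04] F [-0.6 -0.4  0.6] gap 0.0856
```

View pics/c12.png

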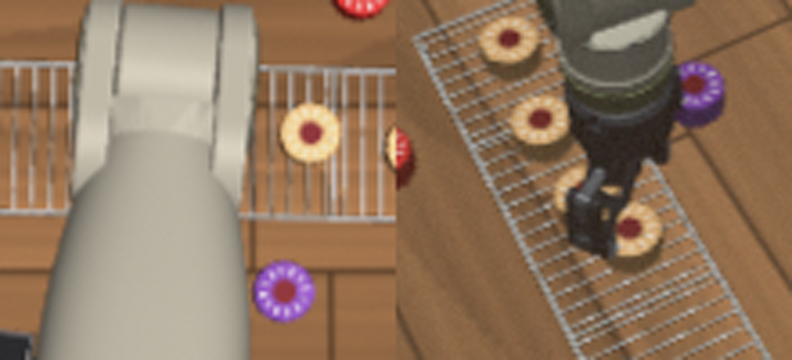

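The fingers straddle b clear of c; that is 14 pictures viewed. Descending and closing gently.

```bash
python3 -m creep '[[0,0.003,0.005,0,0,0],[0,0.003,0.015,0,0,0],[0,0.003,0.025,0,0,0],[0,0.003,0.034,0,0,0],[0,0.003,0.04,0,0,0],[0,0.003,0.04,0,0,0],[0,0.003,0.04,0,0,0],[0,0.003,0.04,0,0,0]]'
python3 -m creep '[[0,0,0,0,0,0],[0,0,0,0,0,0],[0,0,0,0,0,0],[0,0,0,0,0,0],[0,0,0,0,0,0],[0,0,0,0,0,0],[0,0,0,0,0,0],[0,0,0,0,0,0]]' 0.04 25
python3 -m creep '[[0,0,0,0,0,0],[0,0,0,0,0,0],[0,0,-0.005,0,0,0],[0,0,-0.015,0,0,0],[0,0,-0.03,0,0,0],[0,0,-0.045,0,0,0],[0,0,-0.055,0,0,0],[0,0,-0.06,0,0,0]]'
python3 - <<'E'
from h import *
to([.4865,.2926,.08],np.radians(127))
E
```

```text
clock: 39.6
tcp_pos: [0.6471, 0.0274, 0.0201]
orientation: [0.0, 0.446, 0.895, 0.0]
wrist_force: [0.1, -0.0, 0.9]
finger_gap: 0.0855
clock: 40.4
tcp_pos: [0.6471, 0.0274, 0.0202]
orientation: [0.0, 0.446, 0.895, 0.0]
wrist_force: [-0.8, 0.2, 5.2]
finger_gap: 0.0488
clock: 41.2
tcp_pos: [0.6474, 0.0273, 0.0811]
orientation: [0.001, 0.446, 0.895, 0.0]
wrist_force: [-0.3, 0.5, -1.0]
finger_gap: 0.0492
t 41.2 shift mm [308.6  31.5   0.8] turn [0.07 0.07 0.06] F [-0.3  0.5 -1. ] gap 0.0492
```

```bash
python3 -m creep '[[0.02,0.002,0,0,0,0],[0.06,0.006,0,0,0,0],[0.105,0.011,0,0,0,0],[0.15,0.015,0,0,0,0],[0.195,0.02,0,0,0,0],[0.24,0.024,0,0,0,0],[0.28,0.028,0,0,0,0],[0.3086,0.0315,0,0,0,0]]'
python3 -m creep '[[0,0,0,0,0,0],[0,0,0,0,0,0],[0,0,0.01,0,0,0],[0,0,0.02,0,0,0],[0,0,0.03,0,0,0],[0,0,0.04,0,0,0],[0,0,0.04,0,0,0],[0,0,0.04,0,0,0]]'
python3 - <<'E'
from h import *
env.read_camera('top');to([.4865,.2926,.0100],np.radians(127))
E
```

```text
clock: 42.0
tcp_pos: [0.4824, 0.2949, 0.079]
orientation: [-0.001, 0.445, 0.896, -0.001]
wrist_force: [-0.1, 0.5, -0.8]
finger_gap: 0.049
clock: 42.8
tcp_pos: [0.4857, 0.2922, 0.039]
orientation: [-0.0, 0.446, 0.895, -0.001]
wrist_force: [0.4, 0.8, -1.4]
finger_gap: 0.0489
t 42.85 shift mm [-0.2  0.4 29.6] turn [-0.01  0.    0.04] F [ 0.3  0.3 -0.8] gap 0.0494
```

```bash
python3 -m creep '[[0,0,0.008,0,0,0],[0,0,0.015,0,0,0],[0,0,0.02,0,0,0],[0,0,0.024,0,0,0],[0,0,0.026,0,0,0],[0,0,0.027,0,0,0],[0,0,0.028,0,0,0],[0,0,0.028,0,0,0]]'
python3 - <<'E'
from h import *
env.read_camera('top');to([.4865,.2926,.0098],np.radians(127))
E
```

```text
clock: 43.65
tcp_pos: [0.486, 0.2927, 0.0117]
orientation: [0.0, 0.446, 0.895, 0.0]
wrist_force: [-0.3, 0.3, 0.1]
finger_gap: 0.0491
t 43.7 shift mm [-0.4  0.3  2. ] turn [0.01 0.01 0.06] F [-0.6  0.7  0.5] gap 0.049
```

```bash
python3 -m creep '[[0,0,0.0005,0,0,0],[0,0,0.001,0,0,0],[0,0,0.0015,0,0,0],[0,0,0.0017,0,0,0],[0,0,0.0017,0,0,0],[0,0,0.0017,0,0,0],[0,0,0.0017,0,0,0],[0,0,0.0017,0,0,0]]'
python3 -m creep '[[0,0,0,0,0,0],[0,0,0,0,0,0],[0,0,0,0,0,0],[0,0,0,0,0,0],[0,0,0,0,0,0],[0,0,0,0,0,0],[0,0,0,0,0,0],[0,0,0,0,0,0]]' 0.07
python3 -m creep '[[0,0,-0.01,0,0,0],[0,0,-0.025,0,0,0],[0,0,-0.045,0,0,0],[0,0,-0.065,0,0,0],[0,0,-0.08,0,0,0],[0,0,-0.09,0,0,0],[0,0,-0.09,0,0,0],[0,0,-0.09,0,0,0]]' 0.0854
python3 - <<'E'
from h import *
P=env.camera_params('scene')
im,_=env.read_camera('scene'); cv2.imwrite('pics/s13.png',im)
for u,v,r in pastries(im):
    w=onplane(P,u,v,.031)
    if .36<w[0]<.72 and -.25<w[1]<.4: print(round(u,1),round(v,1),round(r,1),w.round(4))
to([.6641,-.0205,.10],np.radians(127))
E
```

```text
clock: 44.5
tcp_pos: [0.4859, 0.2927, 0.0099]
orientation: [0.0, 0.446, 0.895, -0.0]
wrist_force: [0.4, -0.3, -1.2]
finger_gap: 0.049
clock: 45.3
tcp_pos: [0.4859, 0.2926, 0.0099]
orientation: [0.0, 0.446, 0.895, -0.0]
wrist_force: [-0.5, -0.3, 1.0]
finger_gap: 0.0704
clock: 46.1
tcp_pos: [0.4858, 0.2926, 0.0999]
orientation: [0.0, 0.446, 0.895, -0.0]
wrist_force: [-0.3, 1.1, -0.5]
finger_gap: 0.0854
281.9 203.0 7.6 [ 0.6636 -0.0272  0.031 ]
269.6 182.8 7.6 [ 0.6644 -0.1087  0.031 ]
260.9 160.5 7.2 [ 0.6524 -0.1978  0.031 ]
t 46.15 shift mm [-357.4  -46.    -0.7] turn [-0.06 -0.01  0.06] F [ 0.7  0.5 -0.1] gap 0.0853
```

```bash
python3 -m creep '[[-0.02,-0.003,0,0,0,0],[-0.065,-0.008,0,0,0,0],[-0.115,-0.014,0,0,0,0],[-0.165,-0.021,0,0,0,0],[-0.215,-0.027,0,0,0,0],[-0.265,-0.034,0,0,0,0],[-0.315,-0.04,0,0,0,0],[-0.357,-0.046,0,0,0,0]]'
python3 -m creep '[[0,0,0,0,0,0],[0,0,0,0,0,0],[0,0,0.01,0,0,0],[0,0,0.025,0,0,0],[0,0,0.038,0,0,0],[0,0,0.04,0,0,0],[0,0,0.04,0,0,0],[0,0,0.04,0,0,0]]'
python3 - <<'E'
from h import *
P={n:env.camera_params(n) for n in('scene','top')}
for n in P:
    im,_=env.read_camera(n); cv2.imwrite(f'pics/{n}14.png',im)
    for u,v,r in pastries(im):
        z=.031 if (u>350 if n=='scene' else u<300) else .042
        w=onplane(P[n],u,v,z)
        if .36<w[0]<.72 and -.25<w[1]<.4: print(n,round(u,1),round(v,1),round(r,1),w.round(4))
to([.6641,-.0205,.0215],np.radians(127))
E
```

```text
clock: 46.95
tcp_pos: [0.6646, -0.0223, 0.0985]
orientation: [-0.001, 0.446, 0.895, -0.0]
wrist_force: [0.5, 0.5, -0.2]
finger_gap: 0.0852
clock: 47.75
tcp_pos: [0.6645, -0.0195, 0.0604]
orientation: [0.0, 0.445, 0.895, 0.0]
wrist_force: [-0.1, 0.9, 0.1]
finger_gap: 0.0854
scene 394.8 265.6 8.8 [0.4888 0.292  0.031 ]
scene 283.6 202.9 7.1 [ 0.6616 -0.0187  0.042 ]
top 224.2 236.3 8.3 [0.4853 0.2938 0.031 ]
top 385.5 180.5 8.3 [ 0.6511 -0.188   0.042 ]
t 47.85 shift mm [-0.  -1.1 39.3] turn [0.05 0.06 0.07] F [ 0.5 -0.3 -0.1] gap 0.0852
```

```bash
python3 -m creep '[[0,-0.001,0.005,0,0,0],[0,-0.001,0.015,0,0,0],[0,-0.001,0.025,0,0,0],[0,-0.001,0.034,0,0,0],[0,-0.001,0.038,0,0,0],[0,-0.001,0.039,0,0,0],[0,-0.001,0.039,0,0,0],[0,-0.001,0.039,0,0,0]]'
python3 -m creep '[[0,0,0,0,0,0],[0,0,0,0,0,0],[0,0,0,0,0,0],[0,0,0,0,0,0],[0,0,0,0,0,0],[0,0,0,0,0,0],[0,0,0,0,0,0],[0,0,0,0,0,0]]' 0.04 25
python3 -m creep '[[0,0,0,0,0,0],[0,0,0,0,0,0],[0,0,-0.005,0,0,0],[0,0,-0.015,0,0,0],[0,0,-0.03,0,0,0],[0,0,-0.045,0,0,0],[0,0,-0.055,0,0,0],[0,0,-0.06,0,0,0]]'
python3 - <<'E'
from h import *
to([.4689,.1678,.08],np.radians(127))
E
```

```text
clock: 48.65
tcp_pos: [0.6639, -0.0206, 0.0213]
orientation: [0.0, 0.446, 0.895, 0.0]
wrist_force: [0.2, -0.7, 0.8]
finger_gap: 0.0851
clock: 49.45
tcp_pos: [0.6639, -0.0206, 0.0215]
orientation: [0.0, 0.446, 0.895, 0.0]
wrist_force: [-0.2, -0.2, 6.3]
finger_gap: 0.0485
clock: 50.25
tcp_pos: [0.6641, -0.0206, 0.0824]
orientation: [0.001, 0.446, 0.895, 0.0]
wrist_force: [-0.0, -0.3, -0.7]
finger_gap: 0.0487
t 50.25 shift mm [268.  -42.2   2. ] turn [0.06 0.07 0.06] F [-0.  -0.3 -0.7] gap 0.0487
```

```bash
python3 -m creep '[[0.02,-0.003,0,0,0,0],[0.06,-0.009,0,0,0,0],[0.1,-0.016,0,0,0,0],[0.14,-0.022,0,0,0,0],[0.18,-0.028,0,0,0,0],[0.22,-0.034,0,0,0,0],[0.25,-0.039,0,0,0,0],[0.268,-0.0422,0,0,0,0]]'
python3 -m creep '[[0,0,0,0,0,0],[0,0,0,0,0,0],[0,0,0.01,0,0,0],[0,0,0.025,0,0,0],[0,0,0.04,0,0,0],[0,0,0.055,0,0,0],[0,0,0.062,0,0,0],[0,0,0.062,0,0,0]]'
python3 - <<'E'
from h import *
env.read_camera('top');to([.4689,.1678,.011],np.radians(127))
E
```

```text
clock: 51.05
tcp_pos: [0.4659, 0.1691, 0.0807]
orientation: [-0.001, 0.445, 0.896, -0.0]
wrist_force: [0.3, -0.4, -0.5]
finger_gap: 0.0492
clock: 51.85
tcp_pos: [0.4679, 0.167, 0.0175]
orientation: [-0.001, 0.446, 0.895, -0.001]
wrist_force: [-0.8, 0.3, -0.1]
finger_gap: 0.0489
t 51.9 shift mm [0.2 0.8 7.3] turn [-0.07 -0.02 -0.01] F [ 0.9  0.4 -0.2] gap 0.0489
```

```bash
python3 -m creep '[[0,0.0008,0.002,0,0,0],[0,0.0008,0.004,0,0,0],[0,0.0008,0.005,0,0,0],[0,0.0008,0.006,0,0,0],[0,0.0008,0.0068,0,0,0],[0,0.0008,0.0073,0,0,0],[0,0.0008,0.0073,0,0,0],[0,0.0008,0.0073,0,0,0]]'
python3 -m creep '[[0,0,0,0,0,0],[0,0,0,0,0,0],[0,0,0,0,0,0],[0,0,0,0,0,0],[0,0,0,0,0,0],[0,0,0,0,0,0],[0,0,0,0,0,0],[0,0,0,0,0,0]]' 0.07
python3 -m creep '[[0,0,-0.01,0,0,0],[0,0,-0.025,0,0,0],[0,0,-0.045,0,0,0],[0,0,-0.065,0,0,0],[0,0,-0.08,0,0,0],[0,0,-0.09,0,0,0],[0,0,-0.09,0,0,0],[0,0,-0.09,0,0,0]]' 0.0854
python3 - <<'E'
from h import *
to([.6649,-.1003,.10],np.radians(127))
E
```

```text
clock: 52.7
tcp_pos: [0.469, 0.1684, 0.0117]
orientation: [0.0, 0.446, 0.895, -0.0]
wrist_force: [0.2, -0.7, -0.9]
finger_gap: 0.0486
clock: 53.5
tcp_pos: [0.469, 0.1684, 0.0116]
orientation: [0.0, 0.446, 0.895, -0.0]
wrist_force: [-0.8, 0.2, -0.2]
finger_gap: 0.0695
clock: 54.3
tcp_pos: [0.4689, 0.1683, 0.1016]
orientation: [0.0, 0.446, 0.895, -0.0]
wrist_force: [-0.4, -0.3, 0.0]
finger_gap: 0.0854
t 54.3 shift mm [-332.5   -5.5    1.6] turn [0.   0.01 0.06] F [-0.4 -0.3  0. ] gap 0.0854
```

```bash
python3 -m creep '[[-0.02,0,0,0,0,0],[-0.06,-0.001,0,0,0,0],[-0.105,-0.002,0,0,0,0],[-0.15,-0.003,0,0,0,0],[-0.2,-0.003,0,0,0,0],[-0.25,-0.004,0,0,0,0],[-0.295,-0.005,0,0,0,0],[-0.3325,-0.0055,0,0,0,0]]'
python3 -m creep '[[0,0,0,0,0,0],[0,0,0,0,0,0],[0,0,0.01,0,0,0],[0,0,0.025,0,0,0],[0,0,0.038,0,0,0],[0,0,0.04,0,0,0],[0,0,0.04,0,0,0],[0,0,0.04,0,0,0]]'
python3 - <<'E'
from h import *
P={n:env.camera_params(n) for n in('scene','top')}
for n in P:
    im,_=env.read_camera(n); cv2.imwrite(f'pics/{n}15.png',im)
    for u,v,r in pastries(im):
        z=.031 if (u>350 if n=='scene' else u<300) else .042
        w=onplane(P[n],u,v,z)
        if .36<w[0]<.72 and -.25<w[1]<.4: print(n,round(u,1),round(v,1),round(r,1),w.round(4))
to([.6649,-.1003,.0215],np.radians(127))
E
```

```text
clock: 55.1
tcp_pos: [0.6654, -0.1026, 0.0999]
orientation: [-0.001, 0.446, 0.895, -0.0]
wrist_force: [-0.2, 0.4, 0.5]
finger_gap: 0.0851
clock: 55.9
tcp_pos: [0.6652, -0.1, 0.0622]
orientation: [0.0, 0.446, 0.895, 0.0]
wrist_force: [-0.4, -0.2, -0.3]
finger_gap: 0.0854
scene 394.8 265.6 8.8 [0.4888 0.292  0.031 ]
scene 374.6 226.8 8.1 [0.4719 0.169  0.031 ]
scene 270.6 182.7 7.0 [ 0.6639 -0.1003  0.042 ]
top 265.6 242.1 8.3 [0.4678 0.1704 0.031 ]
top 224.2 236.3 8.3 [0.4853 0.2938 0.031 ]
t 56.0 shift mm [ 0.4 -0.5 41.1] turn [0.05 0.07 0.07] F [-0.5 -0.5  0.1] gap 0.0855
```

```bash
python3 -m creep '[[0,-0.0005,0.005,0,0,0],[0,-0.0005,0.015,0,0,0],[0,-0.0005,0.025,0,0,0],[0,-0.0005,0.034,0,0,0],[0,-0.0005,0.038,0,0,0],[0,-0.0005,0.041,0,0,0],[0,-0.0005,0.041,0,0,0],[0,-0.0005,0.041,0,0,0]]'
python3 -m creep '[[0,0,0,0,0,0],[0,0,0,0,0,0],[0,0,0,0,0,0],[0,0,0,0,0,0],[0,0,0,0,0,0],[0,0,0,0,0,0],[0,0,0,0,0,0],[0,0,0,0,0,0]]' 0.04 25
python3 -m creep '[[0,0,0,0,0,0],[0,0,0,0,0,0],[0,0,-0.005,0,0,0],[0,0,-0.015,0,0,0],[0,0,-0.03,0,0,0],[0,0,-0.045,0,0,0],[0,0,-0.055,0,0,0],[0,0,-0.06,0,0,0]]'
python3 - <<'E'
from h import *
to([.4241,.3014,.08],np.radians(127))
E
```

```text
clock: 56.8
tcp_pos: [0.6648, -0.1007, 0.0209]
orientation: [0.0, 0.446, 0.895, -0.0]
wrist_force: [-0.2, -0.2, -0.2]
finger_gap: 0.0854
clock: 57.6
tcp_pos: [0.665, -0.1007, 0.0213]
orientation: [0.001, 0.446, 0.895, 0.0]
wrist_force: [-0.8, -0.4, 5.8]
finger_gap: 0.0493
clock: 58.4
tcp_pos: [0.6651, -0.1008, 0.0821]
orientation: [0.001, 0.446, 0.895, 0.0]
wrist_force: [0.7, 0.8, -0.3]
finger_gap: 0.0491
t 58.4 shift mm [466.2  50.    1.5] turn [0.05 0.08 0.06] F [ 0.7  0.8 -0.3] gap 0.0491
```

```bash
python3 -m creep '[[0.015,0.002,0,0,0,0],[0.05,0.006,0,0,0,0],[0.095,0.01,0,0,0,0],[0.14,0.015,0,0,0,0],[0.185,0.02,0,0,0,0],[0.23,0.025,0,0,0,0],[0.275,0.03,0,0,0,0],[0.32,0.034,0,0,0,0]]'
python3 -m creep '[[0.045,0.005,0,0,0,0],[0.09,0.01,0,0,0,0],[0.125,0.014,0,0,0,0],[0.1462,0.016,0,0,0,0],[0.1462,0.016,0,0,0,0],[0.1462,0.016,0.01,0,0,0],[0.1462,0.016,0.025,0,0,0],[0.1462,0.016,0.04,0,0,0]]'
python3 - <<'E'
from h import *
env.read_camera('top');to([.4241,.3014,.011],np.radians(127))
E
```

```text
clock: 59.2
tcp_pos: [0.4961, 0.177, 0.0799]
orientation: [-0.001, 0.446, 0.895, -0.0]
wrist_force: [0.7, 0.5, -0.5]
finger_gap: 0.0487
clock: 60.0
tcp_pos: [0.4236, 0.3005, 0.0394]
orientation: [0.0, 0.446, 0.895, -0.0]
wrist_force: [0.9, -0.2, -0.3]
finger_gap: 0.0496
t 60.05 shift mm [ 0.2  2.9 25.9] turn [-0.25 -0.03 -0.05] F [ 0.4 -0.7 -2.7] gap 0.049
```

```bash
python3 -m creep '[[0,0,0.005,0,0,0],[0,0,0.01,0,0,0],[0,0,0.015,0,0,0],[0,0,0.018,0,0,0],[0,0,0.018,0,0,0],[0,0,0.018,0,0,0],[0,0,0.018,0,0,0],[0,0,0.018,0,0,0]]'
python3 - <<'E'
from h import *
env.read_camera('top');to([.4241,.3014,.011],np.radians(127))
E
```

```text
clock: 60.85
tcp_pos: [0.4237, 0.3017, 0.023]
orientation: [0.0, 0.446, 0.895, 0.0]
wrist_force: [0.6, 0.1, -0.7]
finger_gap: 0.0489
t 60.9 shift mm [-0.5  0.1 11.9] turn [0.03 0.01 0.07] F [ 0.6 -0.8  0.1] gap 0.049
```

```bash
python3 -m creep '[[0,0,0.003,0,0,0],[0,0,0.006,0,0,0],[0,0,0.008,0,0,0],[0,0,0.01,0,0,0],[0,0,0.0115,0,0,0],[0,0,0.012,0,0,0],[0,0,0.012,0,0,0],[0,0,0.012,0,0,0]]'
python3 -m creep '[[0,0,0,0,0,0],[0,0,0,0,0,0],[0,0,0,0,0,0],[0,0,0,0,0,0],[0,0,0,0,0,0],[0,0,0,0,0,0],[0,0,0,0,0,0],[0,0,0,0,0,0]]' 0.07
python3 -m creep '[[0,0,-0.01,0,0,0],[0,0,-0.025,0,0,0],[0,0,-0.045,0,0,0],[0,0,-0.065,0,0,0],[0,0,-0.08,0,0,0],[0,0,-0.09,0,0,0],[0,0,-0.09,0,0,0],[0,0,-0.09,0,0,0]]' 0.0854
python3 - <<'E'
from h import *
to([.6528,-.189,.10],np.radians(127))
E
```

```text
clock: 61.7
tcp_pos: [0.4236, 0.3016, 0.0107]
orientation: [0.0, 0.446, 0.895, -0.0]
wrist_force: [0.6, 0.1, -0.8]
finger_gap: 0.0489
clock: 62.5
tcp_pos: [0.4235, 0.3016, 0.0106]
orientation: [0.0, 0.446, 0.895, -0.0]
wrist_force: [0.5, 0.3, 0.2]
finger_gap: 0.0701
clock: 63.3
tcp_pos: [0.4234, 0.3015, 0.1005]
orientation: [0.0, 0.446, 0.895, -0.0]
wrist_force: [-0.0, -0.3, -0.2]
finger_gap: 0.0853
t 63.3 shift mm [-529.7 -112.5    0.6] turn [-0.    0.    0.06] F [-0.  -0.3 -0.2] gap 0.0853
```

```bash
python3 -m creep '[[-0.015,-0.003,0,0,0,0],[-0.05,-0.011,0,0,0,0],[-0.095,-0.02,0,0,0,0],[-0.14,-0.03,0,0,0,0],[-0.185,-0.039,0,0,0,0],[-0.23,-0.049,0,0,0,0],[-0.275,-0.058,0,0,0,0],[-0.32,-0.068,0,0,0,0]]'
python3 -m creep '[[-0.045,-0.01,0,0,0,0],[-0.09,-0.019,0,0,0,0],[-0.135,-0.029,0,0,0,0],[-0.175,-0.038,0,0,0,0],[-0.2,-0.042,0,0,0,0],[-0.2097,-0.0445,0,0,0,0],[-0.2097,-0.0445,0.01,0,0,0],[-0.2097,-0.0445,0.02,0,0,0]]'
python3 -m creep '[[0,0,0.01,0,0,0],[0,0,0.02,0,0,0],[0,0,0.02,0,0,0],[0,0,0.02,0,0,0],[0,0,0.02,0,0,0],[0,0,0.02,0,0,0],[0,0,0.02,0,0,0],[0,0,0.02,0,0,0]]'
python3 - <<'E'
from h import *
P={n:env.camera_params(n) for n in('scene','top')}
for n in P:
    im,_=env.read_camera(n); cv2.imwrite(f'pics/{n}16.png',im)
    for u,v,r in pastries(im):
        z=.031 if (u>350 if n=='scene' else u<300) else .042
        w=onplane(P[n],u,v,z)
        if .36<w[0]<.72 and -.25<w[1]<.4: print(n,round(u,1),round(v,1),round(r,1),w.round(4))
to([.6528,-.189,.0215],np.radians(127))
E
```

```text
clock: 64.1
tcp_pos: [0.5619, 0.0026, 0.0996]
orientation: [-0.001, 0.446, 0.895, -0.0]
wrist_force: [0.2, 0.6, -0.4]
finger_gap: 0.0857
clock: 64.9
tcp_pos: [0.6519, -0.1881, 0.0793]
orientation: [-0.001, 0.446, 0.895, 0.0]
wrist_force: [0.2, -0.0, 0.2]
finger_gap: 0.0852
clock: 65.7
tcp_pos: [0.6532, -0.1891, 0.0611]
orientation: [0.0, 0.446, 0.895, -0.0]
wrist_force: [0.3, -0.2, 0.4]
finger_gap: 0.0855
scene 394.8 265.6 8.8 [0.4889 0.292  0.031 ]
scene 416.2 258.0 8.9 [0.4267 0.3015 0.031 ]
scene 374.6 226.8 8.1 [0.4718 0.1689 0.031 ]
scene 261.8 160.3 6.7 [ 0.652  -0.1889  0.042 ]
top 220.7 257.6 8.1 [0.4224 0.3036 0.031 ]
top 265.6 242.1 8.3 [0.4678 0.1704 0.031 ]
top 224.2 236.3 8.3 [0.4853 0.2938 0.031 ]
t 65.8 shift mm [ 0.2 -0.2 39.4] turn [0.01 0.02 0.05] F [0.3 0.1 1.1] gap 0.0853
```

```bash
python3 -m creep '[[0,0,0.005,0,0,0],[0,0,0.015,0,0,0],[0,0,0.025,0,0,0],[0,0,0.034,0,0,0],[0,0,0.038,0,0,0],[0,0,0.0395,0,0,0],[0,0,0.0395,0,0,0],[0,0,0.0395,0,0,0]]'
python3 -m creep '[[0,0,0,0,0,0],[0,0,0,0,0,0],[0,0,0,0,0,0],[0,0,0,0,0,0],[0,0,0,0,0,0],[0,0,0,0,0,0],[0,0,0,0,0,0],[0,0,0,0,0,0]]' 0.04 25
python3 -m creep '[[0,0,0,0,0,0],[0,0,0,0,0,0],[0,0,-0.005,0,0,0],[0,0,-0.015,0,0,0],[0,0,-0.03,0,0,0],[0,0,-0.045,0,0,0],[0,0,-0.055,0,0,0],[0,0,-0.06,0,0,0]]'
python3 - <<'E'
from h import *
to([.4065,.1766,.08],np.radians(127))
E
```

```text
clock: 66.6
tcp_pos: [0.6533, -0.1891, 0.0216]
orientation: [0.0, 0.446, 0.895, -0.0]
wrist_force: [0.6, 0.8, 0.5]
finger_gap: 0.0856
clock: 67.4
tcp_pos: [0.6533, -0.1891, 0.0218]
orientation: [0.001, 0.446, 0.895, -0.0]
wrist_force: [-0.4, 0.4, 5.9]
finger_gap: 0.0493
clock: 68.2
tcp_pos: [0.6535, -0.1892, 0.0826]
orientation: [0.001, 0.446, 0.895, 0.0]
wrist_force: [0.1, -0.2, -0.4]
finger_gap: 0.0489
t 68.2 shift mm [440.7  23.3   2. ] turn [0.04 0.08 0.05] F [ 0.1 -0.2 -0.4] gap 0.0489
```

```bash
python3 -m creep '[[0.015,0.001,0,0,0,0],[0.05,0.003,0,0,0,0],[0.095,0.005,0,0,0,0],[0.14,0.008,0,0,0,0],[0.185,0.01,0,0,0,0],[0.23,0.012,0,0,0,0],[0.275,0.015,0,0,0,0],[0.32,0.017,0,0,0,0]]'
python3 -m creep '[[0.045,0.002,0,0,0,0],[0.085,0.004,0,0,0,0],[0.11,0.006,0,0,0,0],[0.1207,0.0063,0,0,0,0],[0.1207,0.0063,0,0,0,0],[0.1207,0.0063,0.01,0,0,0],[0.1207,0.0063,0.025,0,0,0],[0.1207,0.0063,0.04,0,0,0]]'
python3 -m creep '[[0,0,0.005,0,0,0],[0,0,0.01,0,0,0],[0,0,0.015,0,0,0],[0,0,0.018,0,0,0],[0,0,0.018,0,0,0],[0,0,0.018,0,0,0],[0,0,0.018,0,0,0],[0,0,0.018,0,0,0]]'
python3 - <<'E'
from h import *
env.read_camera('top');to([.4065,.1766,.0112],np.radians(127))
E
```

```text
clock: 69.0
tcp_pos: [0.4723, 0.0779, 0.081]
orientation: [-0.0, 0.446, 0.895, -0.0]
wrist_force: [0.8, 0.8, -0.8]
finger_gap: 0.0491
clock: 69.8
tcp_pos: [0.4072, 0.1757, 0.0402]
orientation: [0.0, 0.447, 0.895, 0.0]
wrist_force: [-0.2, -0.0, -0.3]
finger_gap: 0.0489
clock: 70.6
tcp_pos: [0.4062, 0.1769, 0.0235]
orientation: [0.0, 0.446, 0.895, 0.0]
wrist_force: [0.2, -0.7, -0.7]
finger_gap: 0.0489
t 70.65 shift mm [-0.4  0.1 12.2] turn [0.03 0.02 0.07] F [ 0.6  0.1 -0.4] gap 0.0493
```

Place, release, lift, and back off towards the robot's side.

```bash
python3 -m creep '[[0,0,0.003,0,0,0],[0,0,0.006,0,0,0],[0,0,0.008,0,0,0],[0,0,0.01,0,0,0],[0,0,0.0115,0,0,0],[0,0,0.0122,0,0,0],[0,0,0.0122,0,0,0],[0,0,0.0122,0,0,0]]'
python3 -m creep '[[0,0,0,0,0,0],[0,0,0,0,0,0],[0,0,0,0,0,0],[0,0,0,0,0,0],[0,0,0,0,0,0],[0,0,0,0,0,0],[0,0,0,0,0,0],[0,0,0,0,0,0]]' 0.07
python3 -m creep '[[0,0,-0.01,0,0,0],[0,0,-0.025,0,0,0],[0,0,-0.045,0,0,0],[0,0,-0.075,0,0,0],[0,0,-0.11,0,0,0],[0,0,-0.15,0,0,0],[0,0,-0.19,0,0,0],[0,0,-0.2,0,0,0]]' 0.0854
python3 -m creep '[[-0.03,0,0,0,0,0],[-0.07,0,0,0,0,0],[-0.11,0,0,0,0,0],[-0.15,0,0,0,0,0],[-0.19,0,0,0,0,0],[-0.22,0,0,0,0,0],[-0.23,0,0,0,0,0],[-0.23,0,0,0,0,0]]'
python3 - <<'E'
from h import *
P={n:env.camera_params(n) for n in('scene','top')};K=[]
for n in P:
    im,_=env.read_camera(n); cv2.imwrite(f'pics/{n}17.png',im)
    for u,v,r in pastries(im):
        w=onplane(P[n],u,v,.031)
        if .36<w[0]<.72 and -.25<w[1]<.4: print(n,round(u,1),round(v,1),round(r,1),w.round(4))
    K.append(im[200:290,350:450] if n=='scene' else im[210:300,200:300])
cv2.imwrite('pics/c17.png',cv2.resize(np.hstack(K[::-1]),None,fx=4,fy=4,interpolation=2))
for n,(a,b,c,d) in(('scene',(80,150,280,355)),('top',(215,285,383,415))):
    x=cv2.imread(f'pics/{n}0.png')[a:b,c:d].astype(int); y=cv2.imread(f'pics/{n}17.png')[a:b,c:d].astype(int)
    print(n,'holder diff',np.abs(x-y).mean().round(2),(np.abs(x-y).max(2)>60).sum())
E
```

```text
clock: 71.45
tcp_pos: [0.406, 0.1768, 0.011]
orientation: [0.0, 0.446, 0.895, -0.0]
wrist_force: [0.1, 0.2, -0.5]
finger_gap: 0.0487
clock: 72.25
tcp_pos: [0.4059, 0.1768, 0.0109]
orientation: [0.0, 0.446, 0.895, -0.0]
wrist_force: [0.8, 0.4, -0.7]
finger_gap: 0.0701
clock: 73.05
tcp_pos: [0.4081, 0.1774, 0.2162]
orientation: [0.003, 0.446, 0.895, 0.003]
wrist_force: [-0.0, -0.4, -0.3]
finger_gap: 0.0853
clock: 73.85
tcp_pos: [0.5447, -0.0077, 0.2104]
orientation: [-0.001, 0.447, 0.895, -0.0]
wrist_force: [-1.1, 0.2, -0.9]
finger_gap: 0.0856
scene 394.8 265.6 8.8 [0.489 0.292 0.031]
scene 416.1 258.0 8.8 [0.4269 0.3013 0.031 ]
scene 374.6 226.8 8.1 [0.4719 0.169  0.031 ]
scene 395.0 219.5 8.0 [0.409  0.1771 0.031 ]
top 262.6 263.4 8.2 [0.4048 0.179  0.031 ]
top 220.6 257.5 8.1 [0.4226 0.3038 0.031 ]
top 265.6 242.1 8.3 [0.4678 0.1704 0.031 ]
top 224.2 236.3 8.3 [0.4853 0.2938 0.031 ]
scene holder diff 18.48 1097
top holder diff 4.82 0
```

View pics/c17.png

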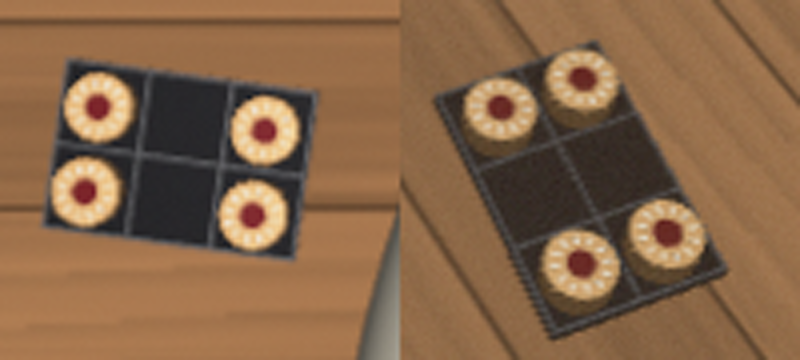

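All four pastries are flat, each in its own corner cell. The scene difference at the holder is probably the arm standing in the way, so I'll move it aside and compare once more.

```bash
python3 -m creep '[[0.03,0,0,0,0,0],[0.07,0,0,0,0,0],[0.11,0,0,0,0,0],[0.15,0,0,0,0,0],[0.17,0,0,0,0,0],[0.17,0,0,0,0,0],[0.17,0,0,0,0,0],[0.17,0,0,0,0,0]]'
python3 - <<'E'
from h import *
B={'scene':{'holder':(80,150,280,355),'brush':(80,120,230,290),'purple':(163,187,300,326),'jar':(155,183,355,382),'cake':(315,395,390,470)},'top':{'holder':(215,285,383,415),'brush':(180,255,455,490),'purple':(210,232,338,360),'jar':(260,284,312,335),'cake':(190,250,120,182)}}
for n in B:
    im,_=env.read_camera(n)
    for k,(a,b,c,d) in B[n].items():
        x=cv2.imread(f'pics/{n}0.png')[a:b,c:d].astype(int); y=im[a:b,c:d].astype(int)
        print(n,k,np.abs(x-y).mean().round(2),(np.abs(x-y).max(2)>60).sum())
E
```

```text
clock: 74.75
tcp_pos: [0.4423, 0.1289, 0.2112]
orientation: [0.0, 0.446, 0.895, 0.0]
wrist_force: [0.1, -0.4, -0.2]
finger_gap: 0.0854
scene holder 2.18 0
scene brush 2.01 0
scene purple 2.05 0
scene jar 16.57 144
scene cake 2.02 0
top holder 3.89 0
top brush 3.45 0
top purple 3.66 0
top jar 4.13 0
top cake 3.4 0
```

```bash
python3 -c "
from workcell import env
print(env.hand_in())"
```

```text
the job is handed in; nothing more can be done
None
```

I finished the job and handed it in at about 75 s of robot time. No verdict was reported.

- **Readings:** pastry_a was absent. I rested the sprung foot on the jam of b, c, d and e in that order, holding each for more than 3 s.
- **Thermometer:** I pressed it back into both clips before packing. In both camera views the holder area showed no pixel difference from the start beyond noise.
- **Packing:** at some point after its reading b was knocked against c, so I re-measured both before gripping. The last picture shows all four pastries upright and flat, each in its own corner cell: b in cell_3, c in cell_5, d in cell_0 and e in cell_2. I gripped them with 25 N.
- **Left alone:** the cake, brush and purple look-alike were unchanged in both views. The jar was unchanged in the top view. The scene view differed at the jar, most likely because the arm stood in front of it. I did not compare the red look-alike, but the arm did not work near it.

**Checks that disagreed:**
- The foot travel on b came out as about 3 mm from the arm height but nearer 5 mm from the noisy wrist force. I touched the others about 1.3 mm higher, for an estimated 2 to 3 mm. All touch forces stayed near 1 to 1.5 N.
- The two cameras differ by about 3 mm, so I used the average. It matched the arm's own position within 1 mm at the foot.

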